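# Load the dry warmer, park its tag and reset the tripped supply

### The job

Bring the tripped dry warmer back into service: set every reagent bottle and the aluminium tube block from the bench upright in a row in the warmer's well, down on its floor, and move the yellow out-of-service tag from the supply unit to the parking hook, hanging freely. Only when the well is loaded and the tag is parked, reset the tripped lever: push it fully off (towards the side where the tag hung), then throw it fully on, and leave it on.

Things in the scene. Friction and masses are not known exactly. Their poses are not given: they have to be found in the camera images.
- warmer: dry warmer, fixed: a low white trough 78 x 296 x 52 mm with one long open well, 62 mm wide (along its x) and 280 mm long (along its y), walls 8 mm. Origin at the centre of its underside on the work surface, z up; the well floor is 10 mm and the rim 52 mm above the origin. Small display on the front (-x) side, which faces the robot.
- amber_1: amber reagent bottle with black cap, 54 mm diameter, 108 mm tall, about 0.19 kg; straight graspable body up to 91 mm; origin at the centre of its underside, z up. May be absent (None).
- amber_2: second amber reagent bottle, the same as amber_1. May be absent (None).
- white_1: white reagent bottle with black cap, 48 mm diameter, 92 mm tall, about 0.12 kg; straight graspable body up to 77 mm; origin at the centre of its underside, z up. May be absent (None).
- white_2: second white reagent bottle, the same as white_1. May be absent (None).
- tube_block: solid square aluminium tube block with four dark wells on top and a dark steel foot 20 mm high, 50 x 50 x 76 mm overall, about 0.3 kg; origin at the centre of its underside, x and y along its sides, z up. Always there.
- supply: grey supply unit, fixed, 140 (x) x 150 (y) x 120 mm, white breaker face on top (126 mm high) with a red-tipped trip lever; origin at the centre of its underside, its -x side faces the robot. From the top of its front side a steel arm 6 mm thick sticks out along -x at 115 mm height to 137 mm from the origin, its tip turned up 9 mm; the yellow tag hangs on it.
- lever_pivot (a point): hinge line of the trip lever (it runs along the supply unit's y), 124 mm above the work surface, 2 mm below the breaker face's top.
- lever_tip (a point): top of the lever, 62 mm from the hinge line. The last 24 mm are a red paddle 36 mm wide (y) and 12 mm thick; below it a black stem 14 x 7 mm.
- trip_lever (a joint): angle of the trip lever, rad. 0 = fully off, leaning 0.7 rad towards the supply unit's front (-x, where the tag hangs; red bar on the breaker face); 0.7 = upright; 1.4 = fully on, leaning 0.7 rad away from the robot (+x, green bar). Stops at both ends. It starts tripped, near the middle; friction of about 0.15 N m holds it wherever it is left.
- tag: rigid yellow out-of-service tag with red bars, a plate 6 (x) x 46 (y) x 100 mm (z), 50 g; origin at the centre of its lower edge. A slot 20 mm wide and 26 mm high goes through it along x, from 64 to 90 mm above the origin; above the slot is a 10 mm bridge by which it hangs.
- tag_eye (a point): centre of the tag's slot, 77 mm above the tag's lower edge.
- hook_stand: parking hook, fixed: steel base plate 90 x 90 x 8 mm with a post 14 mm thick and 198 mm tall at the origin (centre of the underside). At 180 mm height an arm 6 mm thick runs from the post along the stand's -x (roughly towards the robot), level for 72 mm, then its tip turns up 9 mm and ends 81 mm from the post's axis.
- hook_mid (a point): point on the axis of the hook's level arm, 42 mm in front of the post's axis, 180 mm high.

How it is judged:
On the way, in this order (a step that is already met when the one before it is completed fails the run):
1. every bottle and block present stands in the warmer's well and the tag hangs on the parking hook (x of amber_1 in the frame of warmer between -0.02 and 0.02 m and y of amber_1 in the frame of warmer between -0.128 and 0.128 m and z of amber_1 in the frame of warmer between 0.005 and 0.015 m and angle between each of amber_1, amber_2, white_1, white_2, tube_block's own z axis and vertical below 0.12 rad and x of amber_2 in the frame of warmer between -0.02 and 0.02 m and y of amber_2 in the frame of warmer between -0.128 and 0.128 m and z of amber_2 in the frame of warmer between 0.005 and 0.015 m and x of white_1 in the frame of warmer between -0.02 and 0.02 m and y of white_1 in the frame of warmer between -0.128 and 0.128 m and z of white_1 in the frame of warmer between 0.005 and 0.015 m and x of white_2 in the frame of warmer between -0.02 and 0.02 m and y of white_2 in the frame of warmer between -0.128 and 0.128 m and z of white_2 in the frame of warmer between 0.005 and 0.015 m and x of tube_block in the frame of warmer between -0.02 and 0.02 m and y of tube_block in the frame of warmer between -0.128 and 0.128 m and z of tube_block in the frame of warmer between 0.005 and 0.015 m and distance between tag_eye and hook_mid below 0.045 m and angle between tag's own z axis and vertical below 0.35 rad and contact force between tag and hook_stand above 0.05 N and contact force between tag and the fingers below 0.05 N), for 0.3 s.
2. the trip lever is pushed fully off (value of joint trip_lever below 0.12 rad), for 0.1 s.
3. the trip lever is thrown fully on (value of joint trip_lever above 1.28 rad), for 0.2 s.
At the end, for the whole second after the job is handed in: All items present stand upright (0.12 rad) on the floor of the well (within 5 mm); the tag hangs on the parking hook (slot centre within 45 mm of hook_mid, upright within 0.35 rad, touching the hook); the trip lever is at 1.28 rad or more; all is released and at rest (all of step 1 and linear speed of each of amber_1, amber_2, white_1, white_2, tube_block, tag below 0.03 m/s and value of joint trip_lever above 1.28 rad).
It fails at once if the lever is thrown on while the tag is not on the parking hook (value of joint trip_lever above 1.05 rad and distance between tag_eye and hook_mid above 0.06 m).
Of amber_1, amber_2, white_1, white_2 only 3 to 4 are there at a start; the rules pass over those that are not, and their reading is None.
At some moment in a run one of tube_block may be knocked a few centimetres aside while the robot is not near it.
It also fails if it takes over 210 s, if anything falls off the work surface, if the arm or the gripper's body presses on something with over 40 N, if the wrist force passes 120 N, or if a joint passes its speed limit or range.

### The arm

A 6-joint arm with a two-finger parallel gripper is mounted at the origin on a cart in front of the work surface, level with it; the furniture and walls round the work are solid. World frame = base frame: x ahead of the robot, y to its left, z up, the work surface at z = 0. Lengths are in m, angles in rad, forces in N, time in s.
With the tool pointing down it reaches from about 0.25 to 0.725 m from the base axis. Payload 4 kg.
Tool frame: the origin (TCP) lies at the very end of the fingers, on their centre line; the grasp point (between the pads) lies 19 mm behind it; z points along the fingers, y is the line along which they close (so a half turn about z gives the same grasp; the last joint's range is limited). The gripper opens to 85 mm and grips with 20 to 120 N. Pads are 22 mm wide; open, the fingers measure 114 mm over their backs; the gripper's body (76 mm by 85 mm) begins 54 mm behind the grasp point. The pads swing forward as they close: fully open they stand 13 mm farther back than shut.
Start: joints at [1.126, 0.241, 0.005, 1.335, 0, 1.571], TCP at [0.215, 0.451, 0.231] pointing down, gripper open.
Joint ranges: [-2.72, 2.72], [-1.05, 1.87], [-1.09, 1.28], [-1.99, 2.15], [-1.42, 1.44], [-3.14, 3.14]. Speed limits (rad/s): [2.79, 2.79, 3.14, 3.14, 3.14, 3.14].

### API

Orientations are given as a unit quaternion [x, y, z, w].
In Python, from workcell import bot gives the robot as it stands.
- The arm moves only by the tool carry_out, never from a script. Its argument "increments" is one flat list of numbers, 5 for each row, row after row: the finger opening in cm, from 0 to 8.54, then the shift along the tool's x, y, z in cm, then the turn about the tool's z in rad. A call has exactly 5 rows; each row shifts and turns the commanded pose from where the row before left it, along the tool's axes as they then stand; what a row does not reach is not made up. A row lasts 1/8 s, in which the tool goes at most 62.5 mm and 10.7 degrees, less where a joint would pass 70% of its speed; a pose out of reach is approached as far as the arm can. A call with a gripper value outside its range is refused whole. The fingers move at their own pace and stop on an object; the grip force is fixed at half the most. Time passes only in rows, so rows that do not move let the fingers close, or fill a call up. It gives the time, the measured TCP pose, the force, the opening and the grip force at its end, in the units of the state.
- bot.get_obs(): the state, without advancing time (a new reading comes with each control period).
- bot.camera(name): name is "scene" or "top" or "wrist"; returns a dict with "pixels" (480x640x3 uint8, blue, green, red), "range_z" (480x640 float32, m along the optical axis (not along the pixel's ray), 0 where there is no reading), "mtx" (3x3 intrinsics, pixels), "eye" and "attitude" of the camera in the world. Camera axes: x right, y down, z forward; pixel columns grow to the right and rows downward; lengths in m; the calibration is good to about 2 mm. A picture is of the moment at which its call begins.
- bot.job_done(): hands the job in; it is judged then, once.
Trained networks look in a picture, given as the dict that the camera call returned (one of the last four; its "shot" number tells which), for a name from the list of things; names that differ only in an ending like _2 or _b are one class to them, and where a whole thing is asked for, a point or a joint stands for the part that bears it (a point fixed in the world has none). Each returns a list of dicts, best first, with "p" (0 to 1); they miss things now and then, are a little off and sometimes report something else, mostly with a low value. They report only what shows in the picture. A call takes as long as a camera call.
- bot.find_in(picture, name): "xyz" ([x, y, z] in m, in the coordinates of the camera as it stood for that picture, good to about 4 mm: the middle of the surface that is visible of it).
- bot.regions_of(picture, name): "mask" (480x640 bool, what is visible of it).
- bot.place_of(picture, name): "xyz" ([x, y, z] in m, in the coordinates of the camera as it stood for that picture, good to about 4 mm: a listed point, or the origin of a listed thing).
The state is a dict: "clock": time; "joint_pos": joint angles; "joint_vel": joint speeds; "tau": joint torques, N m; "eef_pos": TCP position; "tool_rot": TCP orientation; "ft_force": force on the tool from outside, world axes, zero at the start; "ft_torque": the same for the moment, N m; "grip_width": finger opening in m; "grasp_force": force on a finger pad.
Only numpy, scipy, OpenCV 4.12 (cv2) and the standard library are available. Lean on these libraries where they do the work, as an engineer would, in place of code of your own. Each camera call takes 0.05 s, during which the arm holds its last target. There are 200 camera calls.

## Working session

There is one attempt and no reset: what is moved stays moved. The work goes in short steps, Python scripts to look and compute and a tool call to move; the robot and the scene stay as the last step left them, time stands still between calls to the robot, and variables do not carry over. Pictures are saved under pics/ and viewed, at most 14 in all, crops included, and the job is handed in when it is done.

Besides the shell and the picture viewer there is one more tool, called by a JSON object that holds its "api" and its "payload", one argument or row to a line. carry_out: Moves the arm, as the interface text tells. Its arguments: {"type":"object","properties":{"increments":{"type":"array","items":{"type":"number"}}},"required":["increments"]}

```bash
mkdir -p pics
cat > h.py <<'E'
import numpy as np, cv2
from scipy.spatial.transform import Rotation as R
from workcell import bot
NAMES=["warmer","amber_1","white_1","tube_block","supply","lever_pivot","lever_tip","tag","tag_eye","hook_stand","hook_mid"]
def Rm(a):
    a=np.array(a,float); return R.from_quat(a).as_matrix() if a.size==4 else a.reshape(3,3)
def w(p,c): return Rm(c["attitude"])@np.array(p)+np.array(c["eye"])
def look(name,names=NAMES,save=None,minp=0.3):
    c=bot.camera(name)
    if save: cv2.imwrite("pics/"+save,c["pixels"])
    for n in names:
        for d in bot.place_of(c,n):
            if d["p"]>minp: print(name,n,"p%.2f"%d["p"],np.round(w(d["xyz"],c),4))
    return c
def cloud(c):
    z=c["range_z"]; v,u=np.mgrid[:480,:640]; K=np.array(c["mtx"])
    P=np.stack([(u-K[0,2])/K[0,0]*z,(v-K[1,2])/K[1,1]*z,z],-1)
    return P@Rm(c["attitude"]).T+np.array(c["eye"])
E
python3 - <<'E'
from h import *
o=bot.get_obs(); print({k:np.round(v,3) for k,v in o.items()})
for n in ("scene","top"):
    c=look(n,save=n+"0.png"); print(c["eye"],c["attitude"])
E
```

```text
{'clock': np.float64(0.0), 'joint_pos': array([ 1.126,  0.241,  0.004,  1.335, -0.   ,  1.571]), 'joint_vel': array([-0.001, -0.   ,  0.   ,  0.   ,  0.001, -0.001]), 'tau': array([-1.0000e-03, -3.7232e+01,  2.5241e+01,  1.7000e-02, -0.0000e+00,
        0.0000e+00]), 'eef_pos': array([0.215, 0.451, 0.23 ]), 'tool_rot': array([ 0.221,  0.975, -0.001, -0.   ]), 'ft_force': array([-0.337, -0.488,  0.506]), 'ft_torque': array([-0.012,  0.045, -0.01 ]), 'grasp_force': np.float64(0.0), 'grip_width': np.float64(0.085)}
scene warmer p0.61 [0.6538 0.0447 0.003 ]
scene amber_1 p0.84 [ 0.4898 -0.1528 -0.0006]
scene amber_1 p0.71 [ 0.4977 -0.3187  0.0291]
scene white_1 p0.73 [0.4806 0.2009 0.0015]
scene white_1 p0.59 [ 0.4964  0.1209 -0.0055]
scene tube_block p0.76 [ 0.4868 -0.0738  0.002 ]
scene supply p0.91 [ 6.068e-01 -3.273e-01 -6.000e-04]
scene lever_tip p0.55 [ 0.609  -0.3228  0.1849]
scene tag p0.77 [ 0.4946 -0.3182  0.0294]
scene tag_eye p0.95 [ 0.4977 -0.317   0.1068]
scene hook_stand p0.66 [ 0.5746  0.3485 -0.0007]
scene hook_stand p0.43 [ 0.6091 -0.325   0.1854]
scene hook_mid p0.88 [0.5399 0.342  0.1797]
[-0.19133373 -0.48783653  0.81967441] [ 0.78805067 -0.42620242  0.21282314 -0.3899153 ]
top warmer p0.75 [6.537e-01 4.150e-02 5.000e-04]
top amber_1 p0.70 [ 0.4902 -0.1582  0.001 ]
top amber_1 p0.56 [ 0.4771  0.1953 -0.0024]
top white_1 p0.71 [ 0.4986  0.122  -0.0018]
top white_1 p0.56 [ 0.4766  0.1943 -0.0015]
top supply p0.60 [ 6.049e-01 -3.263e-01  4.000e-04]
top lever_pivot p0.89 [ 0.6134 -0.3232  0.1213]
top lever_tip p0.59 [0.5407 0.3348 0.1781]
top lever_tip p0.51 [ 0.612  -0.3261  0.1861]
top tag p0.58 [ 0.4955 -0.3189  0.0278]
top tag_eye p0.63 [ 0.5005  0.1216 -0.0013]
top tag_eye p0.62 [ 0.4992 -0.322   0.1074]
top hook_stand p0.90 [0.5747 0.347  0.0024]
top hook_mid p0.81 [0.536  0.3332 0.181 ]
[0.38141948 0.00302982 1.1786702 ] [-0.69939853  0.70986113 -0.05339115  0.06393951]
```

View pics/scene0.png

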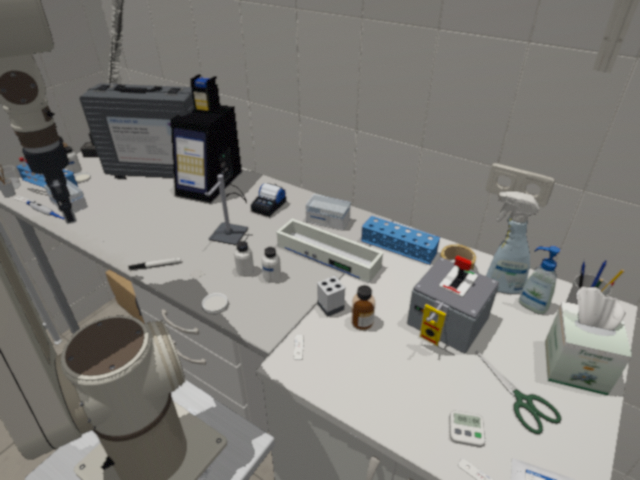

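View pics/top0.png

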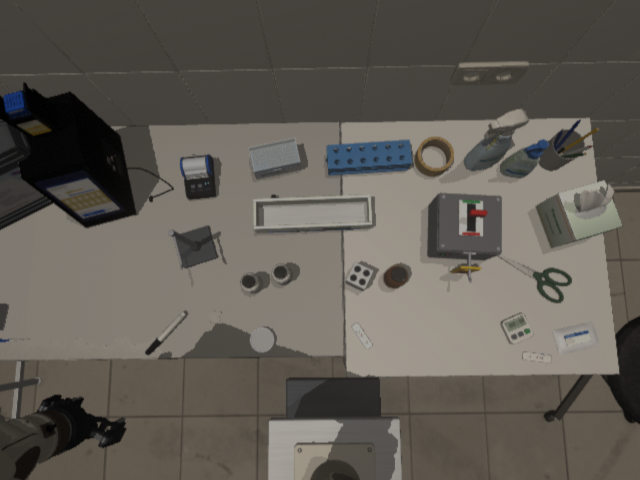

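Run:
```python
from h import *
for n in ("top","scene"):
    c=bot.camera(n); P=cloud(c)
    def show(t,m):
        q=P[m&(c["range_z"]>0)]
        if len(q)<5: print(t,len(q));return
        r=cv2.minAreaRect(q[:,:2].astype(np.float32)*1000)
        print(n,t,len(q),"rect",np.round(r[0],1),np.round(r[1],1),round(r[2],1),"z med",np.median(q[:,2]).round(4),np.percentile(q[:,2],98).round(4))
    X,Y,Z=P[...,0],P[...,1],P[...,2]
    near=lambda x,y,r:np.hypot(X-x,Y-y)<r
    for t,x,y in (("a1",.49,-.155),("blk",.487,-.074),("w1",.498,.122),("w?",.479,.197)):
        m=near(x,y,.042)&(Z>.03); zt=np.percentile(Z[m],97); show(t,m&(Z>zt-.006)); show(t+" all",m)
    show("warmer rim",(X>.58)&(X<.75)&(abs(Y-.043)<.18)&(abs(Z-.052)<.006))
    show("supply top",(X>.5)&(abs(Y+.325)<.12)&(abs(Z-.12)<.01))
    show("hook arm",near(.54,.34,.06)&(abs(Z-.18)<.012))
    show("post",near(.5747,.348,.03)&(Z>.19))
    show("tag",(X>.47)&(X<.52)&(abs(Y+.32)<.05)&(Z>.02)&(Z<.14))
    show("lever",(X>.55)&(X<.67)&(abs(Y+.325)<.05)&(Z>.16))
```

```text
top a1 159 rect [ 489.4 -157.4] [31.9 32.3] 66.1 z med 0.1079 0.1108
top a1 all 450 rect [ 489.3 -155.9] [51.3 52.9] 87.3 z med 0.0836 0.1105
top blk 370 rect [491.  -68.5] [49.8 49.7] 62.7 z med 0.0763 0.0802
top blk all 471 rect [490.9 -68.5] [49.8 50.1] 63.1 z med 0.0757 0.08
top w1 126 rect [501.  121.2] [28.5 28.8] 89.3 z med 0.0916 0.0953
top w1 all 335 rect [500.1 119.2] [47.3 46.2] 43.8 z med 0.0715 0.0947
top w? 124 rect [480.9 194.6] [28.5 28.4] 88.2 z med 0.0917 0.0952
top w? all 343 rect [479.2 194.3] [46.8 46. ] 62.8 z med 0.0706 0.0947
top warmer rim 987 rect [654.5  43.8] [ 79.6 295.9] 1.3 z med 0.0511 0.0557
top supply top 4139 rect [ 711.4 -324.3] [239.1 421.7] 89.9 z med 0.1203 0.1289
top hook arm 119 rect [540.8 333.8] [85.8  9.6] 13.3 z med 0.1818 0.191
top post 34 rect [578.3 344.4] [11.8 11.8] 50.5 z med 0.1979 0.1997
top tag 215 rect [ 495.4 -317.3] [40.9 37.6] 34.5 z med 0.1163 0.1297
top lever 125 rect [ 614.6 -324.5] [36.1 12.2] 85.1 z med 0.1841 0.1883
scene a1 146 rect [ 486.3 -155.9] [35.9 31.3] 28.7 z med 0.1074 0.1095
scene a1 all 739 rect [ 481.6 -157.
[... 212 characters left out ...]
 [28.3 28.9] 86.4 z med 0.0911 0.0948
scene w1 all 427 rect [494.7 119.6] [43.9 46.4] 1.3 z med 0.0658 0.0935
scene w? 83 rect [476.9 195.9] [29.9 29.3] 24.1 z med 0.0911 0.0943
scene w? all 420 rect [472.2 192.9] [41.1 45.6] 22.0 z med 0.0662 0.0931
scene warmer rim 710 rect [651.7  45.6] [ 83.7 299.1] 1.1 z med 0.0503 0.0538
scene supply top 3530 rect [ 711.5 -324.3] [239.4 422.9] 89.8 z med 0.1196 0.1283
scene hook arm 80 rect [538.7 333. ] [86.  13.9] 19.9 z med 0.1817 0.1904
scene post 19 rect [574.1 344.6] [12.3  9.6] 13.8 z med 0.1959 0.1993
scene tag 695 rect [ 496.3 -316. ] [38.8 34.6] 45.4 z med 0.0806 0.1276
scene lever 187 rect [ 610.9 -324.2] [36.1 14.5] 87.7 z med 0.1785 0.1866
```

The scene shows white bottles at (243,259) and (270,265), an amber bottle at (364,308), the block at (331,293) and the tag at (432,325). The lever is at (462,270) and the hook at (228,200). There are three bottles plus the block, and the second amber is absent.

```bash
cat >> h.py <<'E'
def pose():
    o=bot.get_obs(); M=Rm(o["tool_rot"]); y=M[:,1]
    return np.array(o["eef_pos"]),np.arctan2(y[1],y[0]),o
def rows(p,yaw,tgt,tyaw,op,n):
    """n rows from p,yaw (tool y heading, tool down) to tgt,tyaw; rounded, error carried on"""
    out=[];p=np.array(p,float);tgt=np.array(tgt,float)
    for k in range(n,0,-1):
        d=(tgt-p)/k; t=round(-(tyaw-yaw)/k,3)
        ty=np.array([np.cos(yaw),np.sin(yaw),0]); tx=np.array([-np.sin(yaw),np.cos(yaw),0])*1.0
        tz=np.array([0,0,-1.]); tx=np.cross(ty,tz)
        s=[round(float(d@a)*100,2) for a in (tx,ty,tz)]
        out.append([op]+s+[t]); p=p+(s[0]*tx+s[1]*ty+s[2]*tz)/100; yaw-=t
    for i in range(0,len(out),5): print([v for r in out[i:i+5] for v in r])
    print("  ->",p.round(4),round(yaw,3)); return p,yaw
E
python3 - <<'E'
from h import *
p,y,o=pose(); print(p,y)
p,y=rows(p,y,[.479,.195,.215],.02,8.5,10)
E
```

```text
[0.21514403 0.45134131 0.23130282] 1.1259929124270684
[8.5, -3.48, -1.18, 0.16, np.float64(0.111), 8.5, -3.59, -0.79, 0.16, np.float64(0.111), 8.5, -3.66, -0.38, 0.16, np.float64(0.11), 8.5, -3.68, 0.02, 0.16, np.float64(0.111), 8.5, -3.65, 0.43, 0.17, np.float64(0.11)]
[8.5, -3.59, 0.83, 0.16, np.float64(0.111), 8.5, -3.47, 1.22, 0.17, np.float64(0.11), 8.5, -3.32, 1.59, 0.16, np.float64(0.111), 8.5, -3.12, 1.95, 0.17, np.float64(0.11), 8.5, -2.88, 2.29, 0.16, np.float64(0.111)]
  -> [0.479 0.195 0.215] 0.02
```

{"api": "carry_out", "payload": {
  "increments": [8.5,-3.5,-1.2,0.2,0.111,8.5,-3.6,-0.8,0.2,0.111,8.5,-3.65,-0.4,0.1,0.11,8.5,-3.7,0,0.1,0.111,8.5,-3.65,0.4,0.2,0.11]
}}

```text
clock: 1.92
eef_pos: [0.3475, 0.3214, 0.2235]
tool_rot: [0.48, 0.877, 0.0, 0.0]
ft_force: [0.4, 0.5, -0.4]
grip_width: 0.0851
grasp_force: 0.0
```

{"api": "carry_out", "payload": {
  "increments": [8.5,-3.6,0.8,0.2,0.111,8.5,-3.5,1.2,0.2,0.11,8.5,-3.3,1.6,0.2,0.111,8.5,-3.1,1.9,0.2,0.11,8.5,-2.9,2.3,0.1,0.111]
}}

```text
clock: 2.55
eef_pos: [0.4788, 0.1926, 0.2143]
tool_rot: [0.701, 0.713, 0.0, -0.0]
ft_force: [0.1, -0.2, -0.2]
grip_width: 0.085
grasp_force: 0.0
```

Run:
```python
from h import *
p,y,o=pose(); print(p,y,o["clock"],o["joint_pos"].round(3))
c=look("wrist",["white_1","hook_mid"],"w1.png"); print(c["eye"],Rm(c["attitude"]).round(2).tolist())
P=cloud(c);X,Y,Z=P[...,0],P[...,1],P[...,2]
for x,yy in ((.479,.195),(.4985,.121)):
    m=(np.hypot(X-x,Y-yy)<.042)&(Z>.085)&(c["range_z"]>0); q=P[m]
    if len(q)>5: print(cv2.minEnclosingCircle(q[:,:2].astype(np.float32)*1000),np.median(q[:,2]),len(q))
```

```text
[0.47883779 0.19261971 0.21425039] 0.01633456020240857 2.55 [0.382 0.28  0.013 1.304 0.    1.937]
wrist white_1 p0.59 [ 0.5006  0.1229 -0.0015]
wrist white_1 p0.56 [4.764e-01 1.962e-01 3.000e-04]
[0.47759316 0.26079631 0.35561681] [[1.0, 0.02, 0.0], [0.02, -0.96, -0.27], [0.0, 0.27, -0.96]]
((479.0036926269531, 195.0238800048828), 41.99681091308594) 0.30128839083152553 34177
((499.88446044921875, 122.57017517089844), 15.398616790771484) 0.09051365421191182 939
```

{"api": "carry_out", "payload": {
  "increments": [8.5,0.3,-0.1,3.0,0,8.5,0,0,4,0,8.5,0,0,4,0,8.5,0,0,3.5,0,8.5,0,0,1.9,0]
}}

```text
clock: 3.32
eef_pos: [0.4749, 0.197, 0.0484]
tool_rot: [0.699, 0.715, -0.001, -0.001]
ft_force: [0.4, -0.7, -0.3]
grip_width: 0.0848
grasp_force: 0.0
```

{"api": "carry_out", "payload": {
  "increments": [3.5,0,0,0,0,3.5,0,0,0,0,3.5,0,0,0,0,3.5,0,0,0,0,3.5,0,0,0,0]
}}

```text
clock: 3.95
eef_pos: [0.4781, 0.1972, 0.0518]
tool_rot: [0.7, 0.714, 0.002, 0.0]
ft_force: [-1.0, 1.0, 5.5]
grip_width: 0.0461
grasp_force: 61.8
```

{"api": "carry_out", "payload": {
  "increments": [3.5,0,0,-0.5,0,3.5,0,0,-1,0,3.5,0,0,-2.5,0,3.5,0,0,-3,0,3.5,0,0,-3,0]
}}

```text
clock: 4.58
eef_pos: [0.4768, 0.1963, 0.1514]
tool_rot: [0.7, 0.714, -0.0, -0.0]
ft_force: [-0.2, 0.0, -1.5]
grip_width: 0.0463
grasp_force: 61.5
```

Run:
```python
from h import *
p,y,o=pose(); print(p,y,o["clock"],o["grip_width"],o["grasp_force"])
rows(p,y,[.651,.1397,p[2]],.022,3.5,5)
```

```text
[0.47675755 0.19630252 0.15144167] 0.019860171381871006 4.575 0.046257076578801286 61.51881694793701
[3.5, -1.2, 3.46, 0.0, np.float64(-0.0), 3.5, -1.2, 3.46, 0.0, np.float64(-0.001), 3.5, -1.21, 3.46, 0.0, np.float64(-0.0), 3.5, -1.2, 3.46, 0.0, np.float64(-0.001), 3.5, -1.21, 3.46, 0.0, np.float64(-0.0)]
  -> [0.651  0.1397 0.1514] 0.022
```

{"api": "carry_out", "payload": {
  "increments": [3.5,-1.2,3.5,0,0,3.5,-1.2,3.5,0,0,3.5,-1.2,3.5,0,0,3.5,-1.2,3.4,0,0,3.5,-1.2,3.4,0,0]
}}

```text
clock: 5.2
eef_pos: [0.6521, 0.1394, 0.1505]
tool_rot: [0.7, 0.714, -0.0, -0.0]
ft_force: [0.3, -0.2, -0.6]
grip_width: 0.0464
grasp_force: 61.6
```

Run:
```python
from h import *
c0=look("wrist",["warmer","white_1"],"w2.png")
for c,n in ((c0,"wrist"),(bot.camera("top"),"top"),(bot.camera("scene"),"scene")):
    P=cloud(c);X,Y,Z=P[...,0],P[...,1],P[...,2]
    m=(X>.58)&(X<.75)&(abs(Y-.043)<.18)&(c["range_z"]>0)
    # wall lines near rim level
    for s in (-1,1):
        q=P[m&(abs(Z-.052)<.004)&(abs(X-.653-s*.035)<.012)&(Y<.09)]
        if len(q)>20:
            f=np.polyfit(q[:,1],q[:,0],1); print(n,s,len(q),"x at y0:",f[1].round(4),"slope",f[0].round(4),np.percentile(q[:,0]-f[0]*q[:,1],[2,98]).round(4),"z",np.median(q[:,2]).round(4),"y",np.percentile(q[:,1],[1,99]).round(4))
p,y,o=pose(); print(p,y,o["clock"])
```

```text
wrist white_1 p0.86 [0.6498 0.1361 0.0983]
wrist white_1 p0.66 [ 0.4986  0.1264 -0.0021]
wrist -1 352 x at y0: 0.6217 slope -0.0965 [0.6178 0.6253] z 0.0504 y [0.0066 0.0583]
wrist 1 420 x at y0: 0.6889 slope 0.0295 [0.6851 0.6928] z 0.0505 y [0.0081 0.0589]
top -1 246 x at y0: 0.6202 slope -0.0223 [0.6162 0.6243] z 0.0514 y [-0.1023  0.0885]
top 1 250 x at y0: 0.6895 slope -0.0084 [0.679  0.6949] z 0.0516 y [-0.1017  0.0885]
scene -1 180 x at y0: 0.6168 slope -0.0302 [0.6117 0.6238] z 0.0506 y [-0.1017  0.0849]
scene 1 164 x at y0: 0.6864 slope -0.0129 [0.6794 0.6923] z 0.0507 y [-0.1015  0.0873]
[0.6503456  0.13991501 0.14995955] 0.019809037953913918 5.45
```

View pics/w2.png

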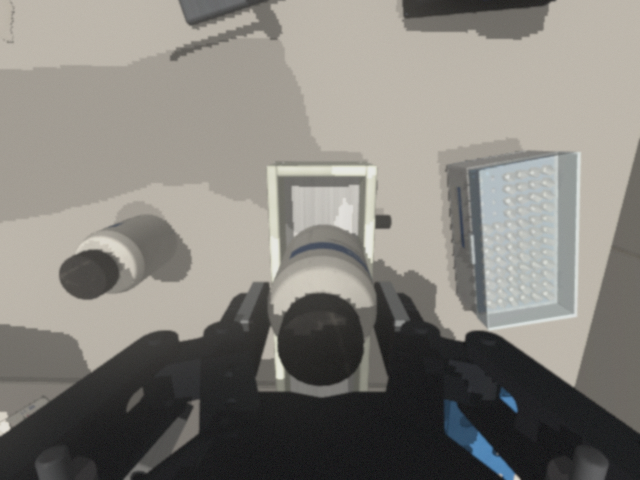

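The picture shows the white bottle held at (320,340) above the well, centred between the walls at columns 270 and 375. Next I lower it in.

{"api": "carry_out", "payload": {
  "increments": [3.5,0,0.1,2.5,0,3.5,0,0,3,0,3.5,0,0,2,0,3.5,0,0,0.8,0,3.5,0,0,0.4,0]
}}

```text
clock: 6.08
eef_pos: [0.6518, 0.1405, 0.0637]
tool_rot: [0.7, 0.714, 0.0, 0.0]
ft_force: [-0.1, 0.0, 0.1]
grip_width: 0.0463
grasp_force: 61.8
```

{"api": "carry_out", "payload": {
  "increments": [3.5,0,0,0.1,0,3.5,0,0,0,0,7.5,0,0,0,0,7.5,0,0,0,0,7.5,0,0,0,0]
}}

```text
clock: 6.7
eef_pos: [0.6524, 0.14, 0.0626]
tool_rot: [0.7, 0.714, 0.0, 0.0]
ft_force: [-0.3, 0.3, -0.1]
grip_width: 0.0749
grasp_force: 0.0
```

{"api": "carry_out", "payload": {
  "increments": [8,0,0,-1,0,8,0,0,-3,0,8,0,0,-4,0,8,0,0,-4,0,8,0,0,-1,0]
}}

```text
clock: 7.32
eef_pos: [0.6541, 0.1404, 0.1971]
tool_rot: [0.7, 0.714, 0.003, 0.002]
ft_force: [-0.0, -1.5, 0.2]
grip_width: 0.0803
grasp_force: 0.0
```

Run:
```python
from h import *
p,y,o=pose(); print(p,y,o["clock"])
for n in ("top","scene"): look(n,["white_1","amber_1","tube_block"])
rows(p,y,[.499,.122,.18],.02,8.5,5)
```

```text
[0.65413754 0.1404396  0.19709033] 0.019948229638867318 7.325
top amber_1 p0.72 [ 0.4932 -0.1583 -0.0007]
top tube_block p0.55 [ 0.4905 -0.0695 -0.001 ]
scene white_1 p0.73 [ 0.4971  0.1224 -0.0027]
scene white_1 p0.73 [0.6545 0.1409 0.0122]
scene amber_1 p0.80 [ 4.894e-01 -1.549e-01 -4.000e-04]
scene tube_block p0.90 [ 0.4886 -0.0717  0.0024]
[8.5, -0.31, -3.11, 0.34, np.float64(-0.0), 8.5, -0.31, -3.11, 0.34, np.float64(-0.0), 8.5, -0.3, -3.11, 0.34, np.float64(-0.0), 8.5, -0.31, -3.11, 0.34, np.float64(-0.0), 8.5, -0.3, -3.11, 0.35, np.float64(-0.0)]
  -> [0.499 0.122 0.18 ] 0.02
```

{"api": "carry_out", "payload": {
  "increments": [8.5,-0.3,-3.1,0.3,0,8.5,-0.3,-3.1,0.3,0,8.5,-0.3,-3.1,0.4,0,8.5,-0.3,-3.1,0.4,0,8.5,-0.3,-3.0,0.3,0]
}}

```text
clock: 8.35
eef_pos: [0.4969, 0.1217, 0.1744]
tool_rot: [0.7, 0.714, -0.001, -0.0]
ft_force: [0.7, 0.3, 0.9]
grip_width: 0.0848
grasp_force: 0.0
```

{"api": "carry_out", "payload": {
  "increments": [8.5,0,0,2,0,8.5,0,0,3.5,0,8.5,0,0,4,0,8.5,0,0,2.5,0,8.5,0,0,1,0]
}}

```text
clock: 8.98
eef_pos: [0.4967, 0.1215, 0.0432]
tool_rot: [0.7, 0.714, -0.002, -0.001]
ft_force: [-0.1, 0.8, 0.5]
grip_width: 0.0853
grasp_force: 0.0
```

{"api": "carry_out", "payload": {
  "increments": [3.5,0,0,0,0,3.5,0,0,0,0,3.5,0,0,0,0,3.5,0,0,0,0,3.5,0,0,0,0]
}}

```text
clock: 9.6
eef_pos: [0.5, 0.1223, 0.0468]
tool_rot: [0.7, 0.714, 0.001, 0.001]
ft_force: [0.7, 0.2, 6.9]
grip_width: 0.0467
grasp_force: 61.8
```

{"api": "carry_out", "payload": {
  "increments": [3.5,0,0,-0.5,0,3.5,0,0,-1,0,3.5,0,0,-2.5,0,3.5,0,0,-3,0,3.5,0,0,-3,0]
}}

```text
clock: 10.22
eef_pos: [0.498, 0.1218, 0.1464]
tool_rot: [0.7, 0.714, -0.0, -0.0]
ft_force: [0.1, 0.5, -2.2]
grip_width: 0.0466
grasp_force: 61.7
```

Run:
```python
from h import *
bot.camera("top")
p,y,o=pose(); print(p,y,o["clock"],o["grip_width"],o["grasp_force"])
rows(p,y,[.6528,.0747,p[2]],.022,3.5,5)
```

```text
[0.50058381 0.12244887 0.15071161] 0.020006039190584704 10.275 0.04665555294836569 61.67187809944153
[3.5, -1.02, 3.02, 0.0, np.float64(-0.0), 3.5, -1.01, 3.03, 0.0, np.float64(-0.0), 3.5, -1.02, 3.02, 0.0, np.float64(-0.001), 3.5, -1.02, 3.03, 0.0, np.float64(-0.0), 3.5, -1.01, 3.02, 0.0, np.float64(-0.001)]
  -> [0.6528 0.0747 0.1507] 0.022
```

{"api": "carry_out", "payload": {
  "increments": [3.5,-1.0,3.0,0,0,3.5,-1.0,3.0,0,0,3.5,-1.0,3.0,0,0,3.5,-1.0,3.1,0,0,3.5,-1.1,3.1,0,0]
}}

```text
clock: 10.9
eef_pos: [0.652, 0.0737, 0.1449]
tool_rot: [0.7, 0.714, -0.0, -0.0]
ft_force: [-0.1, 0.3, -0.2]
grip_width: 0.0464
grasp_force: 61.9
```

{"api": "carry_out", "payload": {
  "increments": [3.5,0,0,2.5,0,3.5,0,0,3,0,3.5,0,0,2,0,3.5,0,0,0.8,0,3.5,0,0,0.4,0]
}}

```text
clock: 11.52
eef_pos: [0.6514, 0.074, 0.058]
tool_rot: [0.7, 0.714, -0.0, -0.0]
ft_force: [-0.5, 0.6, -0.7]
grip_width: 0.0464
grasp_force: 62.0
```

{"api": "carry_out", "payload": {
  "increments": [3.5,0,0,0.2,0,3.5,0,0,0,0,7.5,0,0,0,0,7.5,0,0,0,0,7.5,0,0,0,0]
}}

```text
clock: 12.15
eef_pos: [0.6518, 0.074, 0.0567]
tool_rot: [0.7, 0.714, 0.0, 0.0]
ft_force: [0.1, 0.7, -0.1]
grip_width: 0.0752
grasp_force: 0.0
```

{"api": "carry_out", "payload": {
  "increments": [8,0,0,-1,0,8,0,0,-3,0,8,0,0,-4,0,8,0,0,-4,0,8,0,0,-1,0]
}}

```text
clock: 12.78
eef_pos: [0.6535, 0.0742, 0.191]
tool_rot: [0.7, 0.714, 0.003, 0.002]
ft_force: [-0.6, -0.1, -0.0]
grip_width: 0.0803
grasp_force: 0.0
```

Run:
```python
from h import *
for n in ("scene","top"): c=look(n,["white_1","amber_1","tube_block"])
P=cloud(c); X,Y,Z=P[...,0],P[...,1],P[...,2]
q=P[(np.hypot(X-.49,Y+.07)<.06)&(abs(Z-.076)<.006)&(Y>-.125)]; print(cv2.minAreaRect(q[:,:2].astype(np.float32)*1000))
p,y,o=pose(); print(p,y,o["clock"])
rows(p,y,[.489,-.1565,.19],.02,8.5,8)
```

```text
scene white_1 p0.81 [0.6523 0.1417 0.0103]
scene white_1 p0.70 [0.6468 0.0755 0.0055]
scene amber_1 p0.73 [ 4.884e-01 -1.525e-01  2.000e-04]
scene amber_1 p0.52 [0.5353 0.3366 0.1778]
scene tube_block p0.77 [ 0.486  -0.0731  0.0015]
scene tube_block p0.55 [0.6546 0.0471 0.0029]
top amber_1 p0.80 [ 0.4931 -0.1594 -0.0006]
top tube_block p0.77 [ 0.4905 -0.0673  0.0018]
((491.20416259765625, -68.6344985961914), (49.82475662231445, 49.874229431152344), 62.63222122192383)
[0.65064183 0.073896   0.18449856] 0.01999049321771208 13.175
[8.5, -2.84, -2.08, -0.07, np.float64(-0.0), 8.5, -2.84, -2.08, -0.07, np.float64(-0.0), 8.5, -2.84, -2.08, -0.07, np.float64(-0.0), 8.5, -2.84, -2.08, -0.07, np.float64(-0.0), 8.5, -2.84, -2.08, -0.07, np.float64(-0.0)]
[8.5, -2.84, -2.07, -0.07, np.float64(-0.0), 8.5, -2.84, -2.08, -0.07, np.float64(-0.0), 8.5, -2.83, -2.07, -0.06, np.float64(-0.0)]
  -> [ 0.489  -0.1565  0.19  ] 0.02
```

Run:
```python
from h import *
p,y,o=pose()
p,y=rows(p,y,[.4895,-.068,.18],-.475,8.5,5)
p,y=rows([.4895,-.068,.148],-.475,[.654,.0097,.148],.022,3.5,5)
```

```text
[8.5, -2.77, -3.28, 0.09, np.float64(0.099), 8.5, -3.08, -2.99, 0.09, np.float64(0.099), 8.5, -3.37, -2.67, 0.09, np.float64(0.099), 8.5, -3.61, -2.32, 0.09, np.float64(0.099), 8.5, -3.82, -1.96, 0.09, np.float64(0.099)]
  -> [ 0.4895 -0.068   0.18  ] -0.475
[3.5, 2.89, 2.22, 0.0, -0.099, 3.5, 2.65, 2.49, 0.0, -0.1, 3.5, 2.39, 2.74, 0.0, -0.099, 3.5, 2.11, 2.96, 0.0, -0.1, 3.5, 1.8, 3.16, 0.0, -0.099]
  -> [0.654  0.0097 0.148 ] 0.022
```

{"api": "carry_out", "payload": {
  "increments": [8.5,-2.8,-3.3,0.1,0.099,8.5,-3.1,-3.0,0.1,0.099,8.5,-3.35,-2.65,0.1,0.099,8.5,-3.6,-2.3,0.1,0.099,8.5,-3.8,-1.95,0.1,0.099]
}}

```text
clock: 13.8
eef_pos: [0.4891, -0.0687, 0.1805]
tool_rot: [0.854, 0.52, -0.001, -0.0]
ft_force: [0.2, -0.4, 0.7]
grip_width: 0.085
grasp_force: 0.0
```

Run:
```python
from h import *
c=look("wrist",["tube_block","amber_1"],"w3.png")
P=cloud(c); X,Y,Z=P[...,0],P[...,1],P[...,2]
q=P[(np.hypot(X-.49,Y+.07)<.06)&(abs(Z-.076)<.006)&(Y>-.125)]; 
if len(q): print(cv2.minAreaRect(q[:,:2].astype(np.float32)*1000),len(q))
p,y,o=pose(); print(p,y,o["clock"])
```

```text
wrist tube_block p0.80 [ 0.4908 -0.0666 -0.0049]
wrist amber_1 p0.59 [ 0.4878 -0.1567 -0.0034]
((490.5131530761719, -67.0286636352539), (50.5533447265625, 50.04045867919922), 63.646453857421875) 4217
[ 0.4889158  -0.0689677   0.18087933] -0.4773114918775069 13.95
```

View pics/w3.png

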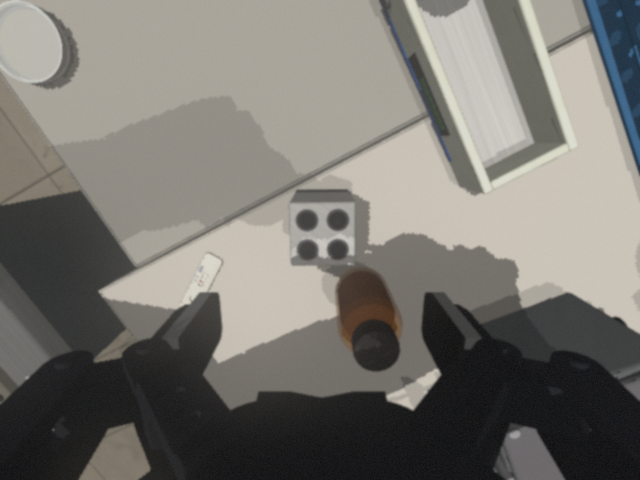

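The block is at (322,228), square to the fingers, and the amber bottle is at (372,320) clear of them. Next I descend and grip.

{"api": "carry_out", "payload": {
  "increments": [8.5,0.2,0.1,2,0,8.5,0,0,3.5,0,8.5,0,0,4,0,8.5,0,0,2.6,0,8.5,0,0,1.3,0]
}}

```text
clock: 14.58
eef_pos: [0.4921, -0.0659, 0.0454]
tool_rot: [0.853, 0.522, -0.001, -0.001]
ft_force: [0.0, -0.1, -0.3]
grip_width: 0.0852
grasp_force: 0.0
```

{"api": "carry_out", "payload": {
  "increments": [3.5,0,0,0,0,3.5,0,0,0,0,3.5,0,0,0,0,3.5,0,0,0,0,3.5,0,0,0,0]
}}

```text
clock: 15.2
eef_pos: [0.4936, -0.0667, 0.0485]
tool_rot: [0.854, 0.521, 0.001, 0.001]
ft_force: [-0.5, 0.9, 6.0]
grip_width: 0.0491
grasp_force: 63.2
```

{"api": "carry_out", "payload": {
  "increments": [3.5,0,0,-0.5,0,3.5,0,0,-1,0,3.5,0,0,-2.5,0,3.5,0,0,-3,0,3.5,0,0,-3,0]
}}

```text
clock: 15.82
eef_pos: [0.4919, -0.0667, 0.1482]
tool_rot: [0.854, 0.521, -0.0, -0.0]
ft_force: [0.6, -0.5, -2.7]
grip_width: 0.0493
grasp_force: 62.5
```

{"api": "carry_out", "payload": {
  "increments": [3.5,2.85,2.2,0,-0.1,3.5,2.6,2.5,0,-0.1,3.5,2.35,2.75,0,-0.1,3.5,2.1,2.95,0,-0.1,3.5,1.8,3.15,0,-0.1]
}}

```text
clock: 16.45
eef_pos: [0.6567, 0.0103, 0.1471]
tool_rot: [0.697, 0.717, -0.0, -0.0]
ft_force: [0.7, -0.6, -1.9]
grip_width: 0.049
grasp_force: 62.5
```

Run:
```python
from h import *
c=look("wrist",["tube_block"],"w4.png")
P=cloud(c); X,Y,Z=P[...,0],P[...,1],P[...,2]
p,y,o=pose(); print(p,y,o["clock"],o["grip_width"],o["joint_pos"][5])
q=P[(np.hypot(X-.654,Y-.01)<.06)&(abs(Z-p[2]-.029)<.008)]; 
if len(q): print(cv2.minAreaRect(q[:,:2].astype(np.float32)*1000),len(q),np.median(q[:,2]))
for s in (-1,1):
    q=P[(abs(Z-.052)<.006)&(abs(X-.6535-s*.035)<.012)&(abs(Y-.01)<.08)&(c["range_z"]>0)]
    if len(q)>20: f=np.polyfit(q[:,1],q[:,0],1); print(s,len(q),f,np.percentile(q[:,1],[1,99]))
```

```text
wrist tube_block p0.79 [0.6565 0.0083 0.0951]
[0.65848161 0.01170983 0.1461438 ] 0.028024356581474247 16.55 0.04892609277254878 1.5602741396598352
((656.6204833984375, 8.732645034790039), (76.73229217529297, 50.7867546081543), 1.4966750144958496) 17169 0.17363848523547806
-1 1355 [-0.01210471  0.61987785] [0.00894898 0.08936004]
1 1263 [-0.0308975   0.69032601] [0.01404138 0.08899898]
```

View pics/w4.png

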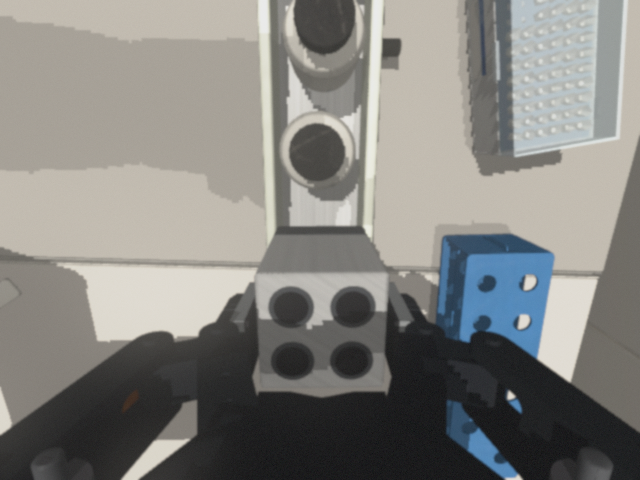

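Both white bottles stand in the well at (323,20) and (318,150). The held block at (322,330) sits about 3.5 mm towards +x, so I shift it back and lower.

{"api": "carry_out", "payload": {
  "increments": [3.5,0,-0.35,2.0,0,3.5,0,0,3,0,3.5,0,0,2,0,3.5,0,0,1.2,0,3.5,0,0,0.5,0]
}}

```text
clock: 17.18
eef_pos: [0.652, 0.0096, 0.0598]
tool_rot: [0.698, 0.716, -0.001, -0.0]
ft_force: [0.5, -0.4, -1.9]
grip_width: 0.0488
grasp_force: 63.1
```

{"api": "carry_out", "payload": {
  "increments": [3.5,0,0,0.2,0,3.5,0,0,0,0,7.5,0,0,0,0,7.5,0,0,0,0,7.5,0,0,0,0]
}}

```text
clock: 17.8
eef_pos: [0.6531, 0.0099, 0.0589]
tool_rot: [0.698, 0.716, 0.0, 0.0]
ft_force: [-0.2, -0.4, 0.4]
grip_width: 0.075
grasp_force: 0.0
```

{"api": "carry_out", "payload": {
  "increments": [8,0,0,-1,0,8,0,0,-3,0,8,0,0,-4,0,8,0,0,-4,0,8,0,0,-1,0]
}}

```text
clock: 18.42
eef_pos: [0.6547, 0.0099, 0.193]
tool_rot: [0.698, 0.716, 0.003, 0.003]
ft_force: [0.2, 0.4, 0.1]
grip_width: 0.08
grasp_force: 0.0
```

Run:
```python
from h import *
for n in ("scene","top"):
    c=look(n,["tube_block","amber_1"])
    P=cloud(c); X,Y,Z=P[...,0],P[...,1],P[...,2]
    q=P[(np.hypot(X-.654,Y-.01)<.036)&(abs(Z-.086)<.012)]
    if len(q): print(cv2.minAreaRect(q[:,:2].astype(np.float32)*1000),len(q),np.median(q[:,2]))
p,y,o=pose(); print(p,y,o["clock"])
rows(p,y,[.489,-.157,.20],.02,8.5,5)
```

```text
scene tube_block p0.74 [ 0.4953 -0.3181  0.1081]
scene tube_block p0.65 [0.6473 0.0049 0.0128]
((648.8800659179688, 8.09286880493164), (54.47139358520508, 52.48035430908203), 1.2133045196533203) 286 0.0849852486824379
top amber_1 p0.71 [ 0.4968 -0.3159  0.1084]
top amber_1 p0.56 [ 0.4925 -0.1577  0.0007]
[0.65157284 0.00983512 0.18622095] 0.025004220328808915 18.725
[8.5, -3.25, -3.33, -0.28, np.float64(0.001), 8.5, -3.26, -3.33, -0.27, np.float64(0.001), 8.5, -3.26, -3.33, -0.28, np.float64(0.001), 8.5, -3.27, -3.32, -0.27, np.float64(0.001), 8.5, -3.27, -3.33, -0.28, np.float64(0.001)]
  -> [ 0.489 -0.157  0.2  ] 0.02
```

{"api": "carry_out", "payload": {
  "increments": [8.5,-3.3,-3.3,-0.3,0,8.5,-3.3,-3.3,-0.3,0,8.5,-3.3,-3.3,-0.3,0,8.5,-3.3,-3.3,-0.3,0,8.5,-3.2,-3.4,-0.2,0]
}}

```text
clock: 19.35
eef_pos: [0.489, -0.159, 0.201]
tool_rot: [0.698, 0.716, -0.001, -0.001]
ft_force: [-0.3, 0.1, -0.0]
grip_width: 0.0852
grasp_force: 0.0
```

{"api": "carry_out", "payload": {
  "increments": [8.5,0,0,2,0,8.5,0,0,3.5,0,8.5,0,0,4,0,8.5,0,0,3,0,8.5,0,0,1.5,0]
}}

```text
clock: 19.98
eef_pos: [0.4886, -0.1576, 0.0595]
tool_rot: [0.698, 0.716, -0.001, -0.002]
ft_force: [0.5, 0.7, -0.2]
grip_width: 0.085
grasp_force: 0.0
```

{"api": "carry_out", "payload": {
  "increments": [4,0,0,0,0,4,0,0,0,0,4,0,0,0,0,4,0,0,0,0,4,0,0,0,0]
}}

```text
clock: 20.6
eef_pos: [0.4917, -0.1586, 0.0634]
tool_rot: [0.698, 0.716, 0.001, 0.001]
ft_force: [-0.4, -1.4, 4.2]
grip_width: 0.0522
grasp_force: 63.2
```

{"api": "carry_out", "payload": {
  "increments": [4,0,0,-0.5,0,4,0,0,-1,0,4,0,0,-2.5,0,4,0,0,-3,0,4,0,0,-3,0]
}}

```text
clock: 21.22
eef_pos: [0.4904, -0.1581, 0.1633]
tool_rot: [0.698, 0.716, -0.0, -0.0]
ft_force: [0.7, 0.6, -1.8]
grip_width: 0.0527
grasp_force: 63.2
```

Run:
```python
from h import *
bot.camera("top")
p,y,o=pose(); print(p,y,o["clock"],o["grip_width"],o["grasp_force"])
rows(p,y,[.6553,-.0553,p[2]],.022,4,5)
```

```text
[ 0.49287736 -0.15890723  0.16775408] 0.024997285191955584 21.275 0.05240744837851821 63.433120250701904
[4, 1.99, 3.3, 0.0, np.float64(0.001), 4, 1.99, 3.3, 0.0, np.float64(0.0), 4, 1.99, 3.3, 0.0, np.float64(0.001), 4, 2.0, 3.29, 0.0, np.float64(0.0), 4, 2.0, 3.29, 0.0, np.float64(0.001)]
  -> [ 0.6553 -0.0553  0.1678] 0.022
```

{"api": "carry_out", "payload": {
  "increments": [4,2.0,3.3,0,0,4,2.0,3.3,0,0,4,2.0,3.3,0,0,4,2.0,3.3,0,0,4,2.0,3.3,0,0]
}}

```text
clock: 21.9
eef_pos: [0.6538, -0.0534, 0.1614]
tool_rot: [0.698, 0.716, -0.0, -0.0]
ft_force: [-0.1, -1.2, -1.9]
grip_width: 0.0525
grasp_force: 63.5
```

Run:
```python
from h import *
import time
c=look("wrist",["amber_1"],"w5.png")
p,y,o=pose(); print(p,y,o["clock"])
c=look("wrist",["amber_1"],"w5.png")
p,y,o=pose(); print(p,y,o["clock"])
P=cloud(c); X,Y,Z=P[...,0],P[...,1],P[...,2]
q=P[(np.hypot(X-.655,Y+.055)<.05)&(abs(Z-p[2]-.045)<.012)&(c["range_z"]>0)]
if len(q): print(cv2.minEnclosingCircle(q[:,:2].astype(np.float32)*1000),len(q),np.median(q[:,2]))
for s in (-1,1):
    q=P[(abs(Z-.052)<.006)&(abs(X-.6545-s*.035)<.012)&(abs(Y+.02)<.1)&(c["range_z"]>0)]
    if len(q)>20: f=np.polyfit(q[:,1],q[:,0],1); print(s,len(q),f,np.percentile(q[:,1],[1,99]))
```

```text
wrist amber_1 p0.61 [ 0.6525 -0.052   0.0934]
[ 0.65568969 -0.05140762  0.16042223] 0.02856175789245573 22.0
wrist amber_1 p0.88 [ 0.6524 -0.0521  0.0971]
[ 0.65278656 -0.05363564  0.16076508] 0.02616347872105881 22.1
((655.80908203125, -50.18775177001953), 49.602481842041016) 15954 0.20444784150817036
-1 2149 [-0.01656068  0.6200588 ] [-0.05717525  0.07898092]
1 2363 [-0.02462197  0.68976879] [-0.06301612  0.07877135]
```

View pics/w5.png

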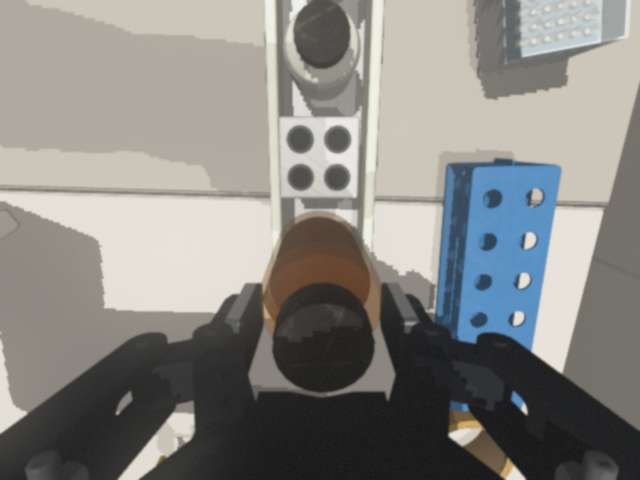

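The block at (318,158) sits in the well, and the amber bottle at (322,335) is centred between the walls. Next I lower it.

{"api": "carry_out", "payload": {
  "increments": [4,0,0.1,2.5,0,4,0,0,2,0,4,0,0,1,0,4,0,0,0,0,4,0,0,0,0]
}}

```text
clock: 22.72
eef_pos: [0.6531, -0.0553, 0.1131]
tool_rot: [0.699, 0.715, 0.001, 0.001]
ft_force: [-7.6, 0.4, 20.3]
grip_width: 0.0523
grasp_force: 67.4
```

{"api": "carry_out", "payload": {
  "increments": [4,0,0,1.0,0,4,0,0,1.0,0,4,0,0,0.8,0,4,0,0,0.4,0,4,0,0,0.2,0]
}}

```text
clock: 23.35
eef_pos: [0.6541, -0.0542, 0.0735]
tool_rot: [0.698, 0.716, -0.0, -0.0]
ft_force: [-1.4, -0.0, 7.2]
grip_width: 0.0524
grasp_force: 67.1
```

{"api": "carry_out", "payload": {
  "increments": [4,0,0,0.1,0,4,0,0,0,0,8,0,0,0,0,8,0,0,0,0,8,0,0,0,0]
}}

```text
clock: 23.98
eef_pos: [0.654, -0.0541, 0.0719]
tool_rot: [0.698, 0.716, -0.0, -0.0]
ft_force: [-0.3, -0.0, 0.2]
grip_width: 0.0795
grasp_force: 0.0
```

{"api": "carry_out", "payload": {
  "increments": [8,0,0,-1,0,8,0,0,-3,0,8,0,0,-4,0,8,0,0,-4,0,8,0,0,-1,0]
}}

```text
clock: 24.6
eef_pos: [0.6561, -0.0543, 0.2069]
tool_rot: [0.698, 0.716, 0.002, 0.003]
ft_force: [0.1, 0.1, 0.1]
grip_width: 0.0799
grasp_force: 0.0
```

Run:
```python
from h import *
for n in ("scene","top"):
    c=look(n,["amber_1","tag_eye","tag","supply","hook_mid"])
    P=cloud(c); X,Y,Z=P[...,0],P[...,1],P[...,2]
    q=P[(np.hypot(X-.654,Y+.055)<.036)&(Z>.108)&(Z<.13)]
    if len(q): print(cv2.minAreaRect(q[:,:2].astype(np.float32)*1000),len(q),np.median(q[:,2]))
p,y,o=pose(); print(p,y,o["clock"])
rows(p,y,[.45,-.26,.24],1.2,8.5,8)
```

```text
scene amber_1 p0.76 [ 0.6528 -0.0487  0.0104]
scene amber_1 p0.57 [0.6527 0.1419 0.0094]
scene amber_1 p0.46 [ 0.4987 -0.3162  0.1074]
scene tag_eye p0.79 [ 0.494  -0.3189  0.1071]
scene tag_eye p0.37 [ 0.6111 -0.3249  0.1854]
scene tag p0.83 [ 0.4937 -0.3189  0.0297]
scene supply p0.76 [ 0.608  -0.3247  0.0007]
scene hook_mid p0.73 [0.5381 0.3398 0.1779]
((647.9568481445312, -52.372413635253906), (32.76178741455078, 32.20623016357422), 40.86238098144531) 118 0.1164997778049418
top amber_1 p0.62 [ 0.4997 -0.3198  0.1099]
top tag_eye p0.43 [ 0.4986 -0.319   0.1055]
top tag p0.49 [ 0.4975 -0.3188  0.0265]
top supply p0.96 [ 6.049e-01 -3.244e-01  6.000e-04]
top supply p0.73 [0.6508 0.0758 0.0112]
top hook_mid p0.76 [0.5386 0.3341 0.1814]
[ 0.65402128 -0.05410612  0.20165427] 0.02504802529542751 25.2
[8.5, -2.51, -2.61, -0.48, np.float64(-0.147), 8.5, -2.1, -2.95, -0.48, np.float64(-0.147), 8.5, -1.64, -3.23, -0.48, np.float64(-0.147), 8.5, -1.15, -3.44, -0.48, np.float64(-0.147), 8.5, -0.64, -3.57, -0.48, np.float64(-0.147)]
[8.5, -0.11, -3.62, -0.48, np.float64(-0.147), 8.5, 0.42, -3.6, -0.48, np.float64(-0.146), 8.5, 0.95, -3.5, -0.47, np.float64(-0.147)]
  -> [ 0.4499 -0.26    0.24  ] 1.2
```

Run:
```python
from h import *
for n in ("scene","top"):
    c=bot.camera(n); P=cloud(c)
    for name,zr in (("tag",(.03,.124)),("supply",(.11,.13)),("hook_stand",(.17,.19))):
        r=bot.regions_of(c,name)
        if not r: print(name,"none"); continue
        q=P[r[0]["mask"]&(c["range_z"]>0)]; q=q[(q[:,2]>zr[0])&(q[:,2]<zr[1])]
        if len(q)<10: print(name,len(q)); continue
        m=np.median(q,0)
        if name=="tag":
            q=q[np.linalg.norm(q-m,axis=1)<.07]
            u,s,v=np.linalg.svd(q-q.mean(0),full_matrices=False); print(n,"tag n",v[2].round(3),s.round(3),q.mean(0).round(4),q.min(0).round(3),q.max(0).round(3),len(q))
        else:
            r=cv2.minAreaRect(q[:,:2].astype(np.float32)*1000); print(n,name,np.round(r[0],1),np.round(r[1],1),round(r[2],2),len(q))
```

```text
scene tag n [-0.992  0.129  0.001] [0.648 0.344 0.124] [ 0.4954 -0.3161  0.0754] [ 0.464 -0.339  0.03 ] [ 0.538 -0.281  0.124] 593
scene supply [ 567.8 -321.4] [147.3 210.6] 85.97 2877
scene hook_stand [538.1 336.4] [88.5 14.1] 13.79 71
tag none
top supply [ 570.8 -320.7] [147.7 206.1] 85.29 3603
top hook_stand [541.9 333.4] [84.3  9.4] 13.96 108
```

{"api": "carry_out", "payload": {
  "increments": [8.5,-2.5,-2.6,-0.5,-0.147,8.5,-2.1,-2.95,-0.5,-0.147,8.5,-1.6,-3.2,-0.5,-0.147,8.5,-1.2,-3.4,-0.5,-0.147,8.5,-0.6,-3.6,-0.5,-0.147]
}}

```text
clock: 26.22
eef_pos: [0.5263, -0.1831, 0.2277]
tool_rot: [0.392, 0.92, -0.0, 0.0]
ft_force: [0.8, 0.5, 0.8]
grip_width: 0.0847
grasp_force: 0.0
```

{"api": "carry_out", "payload": {
  "increments": [8.5,-0.1,-3.6,-0.5,-0.147,8.5,0.4,-3.6,-0.5,-0.147,8.5,0.9,-3.5,-0.4,-0.147,8.5,0,0,0,-0.15,8.5,0,0,0,-0.15]
}}

```text
clock: 26.85
eef_pos: [0.4508, -0.2604, 0.2418]
tool_rot: [0.033, 0.999, -0.0, 0.0]
ft_force: [0.2, 0.3, 0.4]
grip_width: 0.0847
grasp_force: 0.0
```

Run:
```python
from h import *
p,y,o=pose(); print(p,y,o["clock"],o["joint_pos"])
c=look("wrist",["tag","tag_eye","supply"],"w6.png")
```

```text
[ 0.45081403 -0.26038122  0.24175737] 1.50451536620764 26.85 [-5.23803813e-01  2.76841380e-01  8.03683617e-02  1.37346578e+00
  5.60460087e-05 -4.57522958e-01]
wrist tag p0.56 [ 0.4977 -0.3118  0.0227]
wrist tag_eye p0.73 [ 0.4998 -0.3136  0.1047]
wrist supply p0.95 [ 0.6032 -0.325  -0.0021]
```

View pics/w6.png

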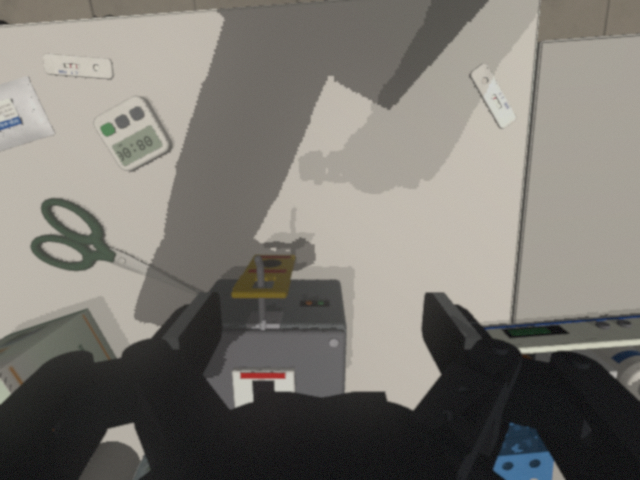

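Run:
```python
from h import *
c=bot.camera("wrist"); P=cloud(c); I=c["pixels"].astype(int)
yel=(I[...,2]>120)&(I[...,1]>90)&(I[...,0]<80)&(c["range_z"]>0)
q=P[yel]; q=q[(abs(q[:,0]-.497)<.05)&(abs(q[:,1]+.317)<.06)]
print(len(q),np.percentile(q,[1,50,99],axis=0).round(4))
t=q[q[:,2]>.121]; r=cv2.minAreaRect(t[:,:2].astype(np.float32)*1000); print("top edge",r,len(t),np.median(t[:,2]))
X,Y,Z=P[...,0],P[...,1],P[...,2]
a=P[(abs(Z-.118)<.006)&(abs(Y+.317)<.02)&(X>.45)&(X<.535)&~yel&(c["range_z"]>0)]
print("arm",len(a),np.percentile(a,[2,50,98],axis=0).round(4)); f=np.polyfit(a[:,0],a[:,1],1); print(f)
```

```text
Traceback (most recent call last):
IndexError: index -1 is out of bounds for axis 0 with size 0
```

Run:
```python
from h import *
c=bot.camera("wrist"); P=cloud(c); h=cv2.cvtColor(c["pixels"],cv2.COLOR_BGR2HSV)
print(h[290,240],h[285,263],P[290,240],P[265,285])
yel=(h[...,0]>15)&(h[...,0]<33)&(h[...,1]>130)&(c["range_z"]>0)
q=P[yel]; q=q[(abs(q[:,0]-.497)<.05)&(abs(q[:,1]+.317)<.06)]; print(len(q))
t=q[q[:,2]>.121]; r=cv2.minAreaRect(t[:,:2].astype(np.float32)*1000); print("top edge",r,len(t),np.median(t[:,2]))
X,Y,Z=P[...,0],P[...,1],P[...,2]
a=P[(abs(Z-.118)<.006)&(abs(Y+.317)<.02)&(X>.45)&(X<.535)&~yel&(c["range_z"]>0)]
print("arm",len(a)); print(np.percentile(a,[2,50,98],axis=0).round(4)); f=np.polyfit(a[:,0],a[:,1],1); print(f)
```

```text
[ 23 140  80] [ 0  7 71] [ 0.49543475 -0.33057916  0.12216284] [ 0.49702819 -0.29915112  0.0636032 ]
697
top edge ((498.47515869140625, -315.2451171875), (44.65735626220703, 6.141417980194092), 86.39447021484375) 422 0.12611450581300845
arm 614
[[ 0.4704 -0.3312  0.1125]
 [ 0.5092 -0.3151  0.1161]
 [ 0.5344 -0.3007  0.1232]]
[-0.10331955 -0.26295624]
```

Run:
```python
from h import *
p,y,o=pose(); print(p,y)
p,y=rows(p,y,[.4985,-.3153,.22],1.506,8.5,5)
```

```text
[ 0.45128897 -0.25966663  0.24135103] 1.4995871545404509
[8.5, -1.02, -1.04, 0.43, np.float64(-0.001), 8.5, -1.02, -1.04, 0.43, np.float64(-0.001), 8.5, -1.02, -1.05, 0.43, np.float64(-0.001), 8.5, -1.02, -1.05, 0.42, np.float64(-0.002), 8.5, -1.01, -1.04, 0.43, np.float64(-0.001)]
  -> [ 0.4985 -0.3153  0.22  ] 1.506
```

{"api": "carry_out", "payload": {
  "increments": [8.5,-1.7,-1.7,0.7,0,8.5,-1.7,-1.7,0.7,0,8.5,-1.7,-1.8,0.7,0,8.5,0,0,0,0,8.5,0,0,0,0]
}}

```text
clock: 27.78
eef_pos: [0.4981, -0.3146, 0.2202]
tool_rot: [0.035, 0.999, 0.0, -0.0]
ft_force: [-0.2, 1.1, -0.4]
grip_width: 0.0854
grasp_force: 0.0
```

Run:
```python
from h import *
p,y,o=pose(); print(p,y)
c=bot.camera("wrist"); P=cloud(c); h=cv2.cvtColor(c["pixels"],cv2.COLOR_BGR2HSV)
cv2.imwrite("pics/w7.png",c["pixels"])
yel=(h[...,0]>15)&(h[...,0]<33)&(h[...,1]>110)&(c["range_z"]>0)
q=P[yel]; q=q[(abs(q[:,0]-.497)<.05)&(abs(q[:,1]+.317)<.06)]; print(len(q))
t=q[q[:,2]>.121]; print(len(t)); r=cv2.minAreaRect(t[:,:2].astype(np.float32)*1000); print("top edge",r,np.median(t[:,2]))
```

```text
[ 0.49810736 -0.31462415  0.2202233 ] 1.5006952586129059
1234
540
top edge ((498.6607666015625, -315.5136413574219), (44.89523696899414, 5.804944038391113), 86.27579498291016) 0.12623782326716315
```

View pics/w7.png

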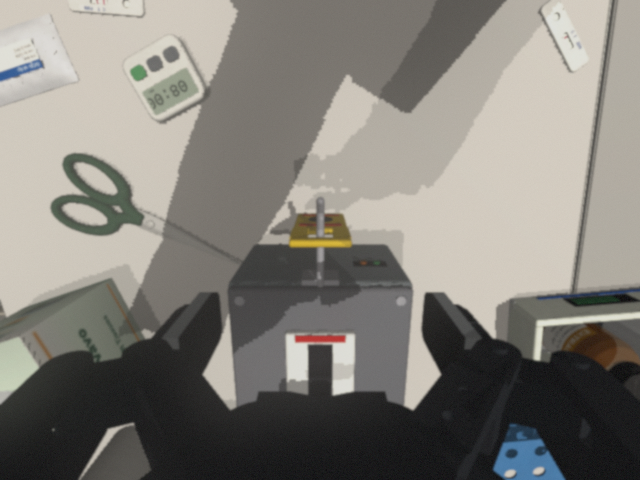

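The tag at (321,228) is centred between the fingers and hangs on the arm at column 320. Next I descend and grip it by its edges.

{"api": "carry_out", "payload": {
  "increments": [8.5,0,-0.1,2.5,0,8.5,0,0,4,0,8.5,0,0,3.5,0,8.5,0,0,2.2,0,8.5,0,0,1,0]
}}

```text
clock: 28.45
eef_pos: [0.4975, -0.3152, 0.0876]
tool_rot: [0.035, 0.999, 0.0, -0.001]
ft_force: [-0.1, -0.4, 0.1]
grip_width: 0.0849
grasp_force: 0.0
```

{"api": "carry_out", "payload": {
  "increments": [3.5,0,0,0,0,3.5,0,0,0,0,3.5,0,0,0,0,3.5,0,0,0,0,3.5,0,0,0,0]
}}

```text
clock: 29.08
eef_pos: [0.4995, -0.3169, 0.0899]
tool_rot: [0.035, 0.999, -0.001, 0.001]
ft_force: [0.2, 0.0, 6.3]
grip_width: 0.0446
grasp_force: 61.0
```

{"api": "carry_out", "payload": {
  "increments": [3.5,0,0,-0.4,0,3.5,0,0,-0.5,0,3.5,0,0,-0.45,0,3.5,0,0,0,0,3.5,0,0,0,0]
}}

```text
clock: 29.7
eef_pos: [0.4983, -0.3161, 0.1016]
tool_rot: [0.035, 0.999, 0.0, -0.0]
ft_force: [-0.5, 0.6, -0.7]
grip_width: 0.0452
grasp_force: 61.1
```

Run:
```python
from h import *
p,y,o=pose(); print(p,y,o["grip_width"],o["grasp_force"],o["ft_force"])
for n in ("scene","top"): c=look(n,["tag_eye","tag"],n+"8.png")
```

```text
[ 0.4982756  -0.3161057   0.10164356] 1.501039524737273 0.04520767835735065 61.08138978481293 [-0.4788224   0.60620961 -0.65962497]
scene tag_eye p0.83 [ 0.4965 -0.3152  0.12  ]
scene tag p0.76 [ 0.4968 -0.318   0.0416]
```

{"api": "carry_out", "payload": {
  "increments": [3.5,0.6,0,0,0,3.5,1,0,0,0,3.5,1,0,0,0,3.5,1,0,0,0,3.5,1,0,0,0]
}}

```text
clock: 30.62
eef_pos: [0.4517, -0.313, 0.1019]
tool_rot: [0.035, 0.999, -0.0, 0.0]
ft_force: [0.3, -0.1, -0.7]
grip_width: 0.045
grasp_force: 61.1
```

{"api": "carry_out", "payload": {
  "increments": [3.5,1.5,0,0,0,3.5,1,0,0,0,3.5,0,0,-3,0,3.5,0,0,-4,0,3.5,0,0,-4,0]
}}

```text
clock: 31.25
eef_pos: [0.4269, -0.3111, 0.2128]
tool_rot: [0.035, 0.999, 0.0, -0.0]
ft_force: [0.4, -0.9, 0.5]
grip_width: 0.0449
grasp_force: 61.2
```

Run:
```python
from h import *
p,y,o=pose(); print(p,y,o["grip_width"],o["grasp_force"],o["ft_force"])
for n in ("scene","top"): c=look(n,["tag_eye","hook_mid"])
yh=np.deg2rad(90+13.9)
print(yh); rows(p,y,[.40,.26,.235],yh,3.5,15)
```

```text
[ 0.42692863 -0.31110485  0.21281001] 1.5008137488234392 0.044948587825652433 61.19149446487427 [ 0.37921458 -0.93124209  0.54967697]
scene tag_eye p0.64 [ 0.4252 -0.3106  0.2305]
scene tag_eye p0.39 [ 0.6112 -0.3245  0.1843]
scene hook_mid p0.67 [0.538  0.3373 0.181 ]
top hook_mid p0.59 [0.5381 0.3344 0.1762]
1.8133970928221086
[3.5, 0.45, 3.79, -0.15, np.float64(-0.021), 3.5, 0.37, 3.79, -0.15, np.float64(-0.021), 3.5, 0.29, 3.8, -0.15, np.float64(-0.021), 3.5, 0.21, 3.81, -0.15, np.float64(-0.021), 3.5, 0.12, 3.81, -0.15, np.float64(-0.021)]
[3.5, 0.05, 3.81, -0.15, np.float64(-0.021), 3.5, -0.04, 3.81, -0.15, np.float64(-0.021), 3.5, -0.11, 3.81, -0.15, np.float64(-0.021), 3.5, -0.2, 3.81, -0.15, np.float64(-0.021), 3.5, -0.27, 3.8, -0.14, np.float64(-0.021)]
[3.5, -0.36, 3.79, -0.15, np.float64(-0.021), 3.5, -0.43, 3.79, -0.14, np.float64(-0.02), 3.5, -0.51, 3.78, -0.15, np.float64(-0.021), 3.5, -0.59, 3.76, -0.14, np.float64(-0.02), 3.5, -0.67, 3.75, -0.15, np.float64(-0.021)]
  -> [0.4   0.26  0.235] 1.814
```

Run:
```python
from h import *
p,y,o=pose(); rows(p,y,[.42,.305,.19],1.8134,3.5,15)
```

```text
[3.5, 0.33, 4.09, 0.14, np.float64(-0.021), 3.5, 0.25, 4.1, 0.14, np.float64(-0.021), 3.5, 0.16, 4.1, 0.14, np.float64(-0.021), 3.5, 0.07, 4.1, 0.14, np.float64(-0.021), 3.5, -0.01, 4.11, 0.14, np.float64(-0.021)]
[3.5, -0.1, 4.1, 0.14, np.float64(-0.021), 3.5, -0.19, 4.1, 0.13, np.float64(-0.021), 3.5, -0.27, 4.1, 0.14, np.float64(-0.021), 3.5, -0.36, 4.09, 0.13, np.float64(-0.021), 3.5, -0.44, 4.08, 0.14, np.float64(-0.021)]
[3.5, -0.53, 4.07, 0.13, np.float64(-0.021), 3.5, -0.62, 4.06, 0.14, np.float64(-0.02), 3.5, -0.69, 4.05, 0.13, np.float64(-0.021), 3.5, -0.78, 4.03, 0.14, np.float64(-0.02), 3.5, -0.86, 4.01, 0.13, np.float64(-0.021)]
  -> [0.42  0.305 0.19 ] 1.814
```

{"api": "carry_out", "payload": {
  "increments": [3.5,0.3,4.1,0.1,-0.021,3.5,0.3,4.1,0.1,-0.021,3.5,0.2,4.1,0.1,-0.021,3.5,0.1,4.1,0.1,-0.021,3.5,0,4.1,0.1,-0.021]
}}

```text
clock: 32.17
eef_pos: [0.423, -0.1045, 0.2051]
tool_rot: [-0.018, 1.0, 0.0, -0.002]
ft_force: [-0.3, 0.8, -0.3]
grip_width: 0.0447
grasp_force: 61.3
```

{"api": "carry_out", "payload": {
  "increments": [3.5,-0.1,4.1,0.1,-0.021,3.5,-0.2,4.1,0.1,-0.021,3.5,-0.3,4.1,0.1,-0.021,3.5,-0.4,4.1,0.1,-0.021,3.5,-0.4,4.1,0.1,-0.021]
}}

```text
clock: 32.8
eef_pos: [0.4212, 0.1006, 0.2002]
tool_rot: [-0.07, 0.998, -0.0, -0.002]
ft_force: [0.1, 0.4, -0.2]
grip_width: 0.045
grasp_force: 61.3
```

{"api": "carry_out", "payload": {
  "increments": [3.5,-0.5,4.1,0.1,-0.021,3.5,-0.6,4.1,0.2,-0.021,3.5,-0.7,4.05,0.3,-0.021,3.5,-0.8,4.0,0.4,-0.021,3.5,-0.9,4.0,0.4,-0.02]
}}

```text
clock: 33.42
eef_pos: [0.4191, 0.3058, 0.1858]
tool_rot: [-0.122, 0.993, -0.001, -0.001]
ft_force: [0.4, -0.9, -1.4]
grip_width: 0.0451
grasp_force: 61.3
```

Run:
```python
from h import *
c=bot.camera("top")
p,y,o=pose(); print(p,y,o["clock"],o["grip_width"])
for n in ("scene","top","wrist"):
    c=look(n,["tag_eye","hook_mid"],n+"9.png",.2)
    P=cloud(c); X,Y,Z=P[...,0],P[...,1],P[...,2]
    m=(X>.485)&(X<.60)&(abs(Y-.335)<.05)&(abs(Z-.184)<.01)&(c["range_z"]>0)
    q=P[m]
    if len(q)>10:
        f=np.polyfit(q[:,0],q[:,1],1); print(n,len(q),"rect",cv2.minAreaRect(q[:,:2].astype(np.float32)*1000),"line y at .538",np.polyval(f,.538),"slope deg",np.degrees(np.arctan(f[0])))
```

```text
[0.4190229  0.31053288 0.18517117] 1.8201484568155823 33.475 0.04480329753943338
scene tag_eye p0.55 [0.4185 0.31   0.2045]
scene hook_mid p0.97 [0.5388 0.3388 0.1809]
scene 75 rect ((538.2472534179688, 336.4878234863281), (85.77921295166016, 15.404040336608887), 11.815118789672852) line y at .538 0.33336845884514243 slope deg 15.205908164050985
top hook_mid p0.89 [0.5386 0.331  0.1813]
top 116 rect ((540.2002563476562, 333.5106506347656), (86.05253601074219, 9.183110237121582), 13.900849342346191) line y at .538 0.3321193106255954 slope deg 14.912170539019584
wrist tag_eye p0.76 [0.4189 0.3047 0.2014]
wrist hook_mid p0.68 [0.6532 0.0448 0.0024]
wrist hook_mid p0.35 [0.6542 0.1367 0.0075]
```

View pics/wrist9.png

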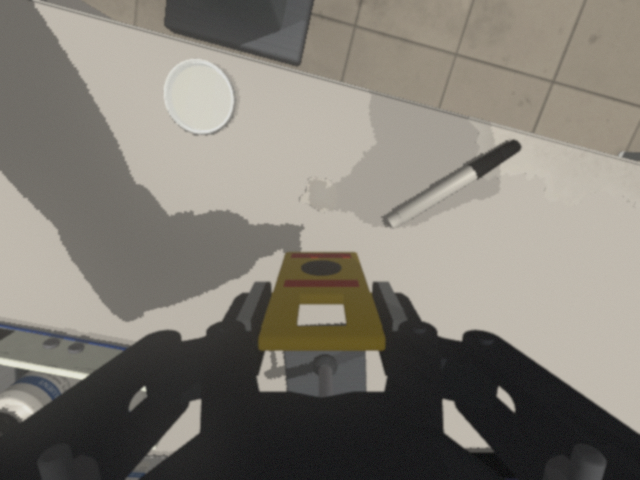

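Seen from the wrist, the tag's slot is at (320,315) and the hook tip at (325,365), nearly in one column. I let the arm settle and measure the lateral offset.

{"api": "carry_out", "payload": {
  "increments": [3.5,0,0,0.7,0,3.5,0,0,0.7,0,3.5,0,0,0.5,0,3.5,0,0,0,0,3.5,0,0,0,0]
}}

```text
clock: 34.55
eef_pos: [0.4202, 0.3053, 0.1688]
tool_rot: [-0.122, 0.993, -0.0, 0.0]
ft_force: [-0.5, -0.1, -0.1]
grip_width: 0.0449
grasp_force: 61.4
```

Run:
```python
from h import *
c=bot.camera("wrist"); p,y,o=pose(); print(p,y,o["clock"],o["grip_width"])
P=cloud(c); M=Rm(o["tool_rot"]); T=(P-p)@M   # tool frame coords
X,Y,Z=T[...,0],T[...,1],T[...,2]; W=P[...,2]
m=(c["range_z"]>0)&(X<-.03)&(X>-.16)&(W>.165)&(W<.2)&(abs(Y)<.03)
v,u=np.nonzero(m); print(len(v),u.min() if len(u) else 0,u.max() if len(u) else 0)
if len(v):
    q=T[m]; print(np.percentile(q,[2,50,98],axis=0).round(4), W[m].max()); print(np.polyfit(q[:,0],q[:,1],1)); print(np.median(P[m],0))
h=cv2.cvtColor(c["pixels"],cv2.COLOR_BGR2HSV)
yel=(h[...,0]>15)&(h[...,0]<33)&(h[...,1]>110)&(c["range_z"]>0)
q=T[yel]; q=q[(abs(q[:,0])<.05)&(abs(q[:,1])<.05)&(q[:,2]<.07)&(q[:,2]>-.06)]
print("tag tool frame",np.percentile(q,[1,50,99],axis=0).round(4)); t=q[q[:,2]<-.03]; print(np.percentile(t,[2,50,98],axis=0).round(4))
cv2.imwrite("pics/w10.png",c["pixels"])
```

```text
[0.4202775  0.30532254 0.16898732] 1.8150906674622087 34.6 0.04504215627668203
0 0 0
tag tool frame [[-0.0017 -0.0219 -0.0371]
 [ 0.003  -0.0001 -0.0203]
 [ 0.0038  0.022   0.0486]]
[[-0.0018 -0.0214 -0.0372]
 [ 0.0022  0.0002 -0.0356]
 [ 0.0037  0.0216 -0.0304]]
```

{"api": "carry_out", "payload": {
  "increments": [3.5,-1.5,0,0,0,3.5,-1.5,0,0,0,3.5,-1,0,0,0,3.5,-0.5,0,0,0,3.5,0,0,0,0]
}}

```text
clock: 35.22
eef_pos: [0.4639, 0.316, 0.1687]
tool_rot: [-0.122, 0.993, -0.0, -0.0]
ft_force: [-0.4, 0.1, -0.2]
grip_width: 0.0449
grasp_force: 61.4
```

Run:
```python
from h import *
p,y,o=pose(); print(p,y,o["ft_force"])
c=bot.camera("scene"); a=c["pixels"][150:270,170:310]; a=cv2.resize(a,None,fx=3,fy=3,interpolation=cv2.INTER_CUBIC)
c=bot.camera("wrist"); b=cv2.resize(c["pixels"][240:420,220:430],(420,360))
cv2.imwrite("pics/w11.png",np.hstack([a[:,:370],b]))
```

```text
[0.46385815 0.31602199 0.16869181] 1.81489478012201 [-0.37566177  0.11527851 -0.23688203]
```

View pics/w11.png

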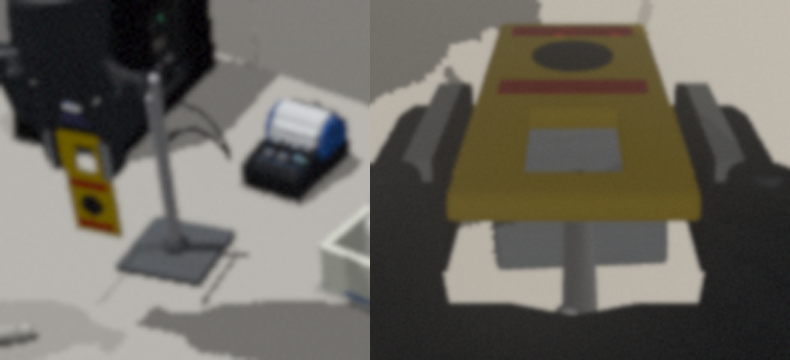

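The hook post shows at column 580 of the wrist inset and the slot centre at 573, so they are aligned and I advance.

{"api": "carry_out", "payload": {
  "increments": [3.5,-0.6,0,0,0,3.5,-0.7,0,0,0,3.5,-0.7,0,0,0,3.5,-0.7,0,0,0,3.5,-0.5,0,0,0]
}}

```text
clock: 35.95
eef_pos: [0.4955, 0.3239, 0.1687]
tool_rot: [-0.122, 0.993, -0.0, -0.0]
ft_force: [-0.3, 0.7, -0.0]
grip_width: 0.0454
grasp_force: 61.4
```

{"api": "carry_out", "payload": {
  "increments": [3.5,-0.6,0,0,0,3.5,-0.6,0,0,0,3.5,-0.6,0,0,0,3.5,-0.5,0,0,0,3.5,0,0,0,0]
}}

```text
clock: 36.58
eef_pos: [0.5175, 0.3294, 0.1687]
tool_rot: [-0.122, 0.993, 0.0, 0.0]
ft_force: [0.5, -0.0, -1.4]
grip_width: 0.0452
grasp_force: 61.4
```

Run:
```python
from h import *
p,y,o=pose(); print(p,y,o["ft_force"])
c=look("scene",["tag_eye","hook_mid"]); a=c["pixels"][150:270,170:310]; a=cv2.resize(a,None,fx=3,fy=3,interpolation=cv2.INTER_CUBIC)
c=bot.camera("wrist"); b=cv2.resize(c["pixels"][240:420,220:430],(420,360))
cv2.imwrite("pics/w12.png",np.hstack([a[:,:370],b]))
```

```text
[0.51754263 0.32940897 0.16869311] 1.814839062813442 [ 0.50937267 -0.02359009 -1.4025783 ]
scene tag_eye p0.70 [ 0.6103 -0.323   0.1247]
scene tag_eye p0.66 [0.5162 0.329  0.1871]
scene tag_eye p0.34 [ 0.6523 -0.0521  0.0103]
scene hook_mid p0.82 [0.5355 0.339  0.1775]
```

View pics/w12.png

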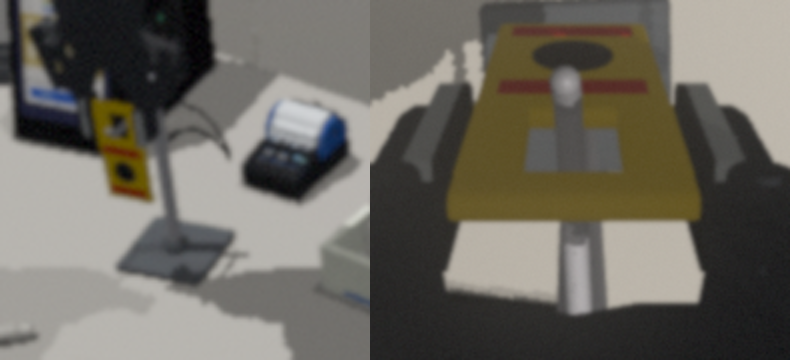

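The hook arm passes through the slot, with its tip in front of the tag at (567,85). Next: go in 2 cm more, lower and release.

{"api": "carry_out", "payload": {
  "increments": [3.5,-0.6,0,0,0,3.5,-0.6,0,0,0,3.5,-0.5,0,0,0,3.5,-0.2,0,0,0,3.5,0,0,0.4,0]
}}

```text
clock: 37.4
eef_pos: [0.536, 0.3341, 0.1649]
tool_rot: [-0.122, 0.993, 0.0, 0.0]
ft_force: [0.2, -0.0, -0.9]
grip_width: 0.0448
grasp_force: 61.4
```

{"api": "carry_out", "payload": {
  "increments": [3.5,0,0,0.4,0,3.5,0,0,0.3,0,3.5,0,0,0.2,0,3.5,0,0,0.1,0,3.5,0,0,0,0]
}}

```text
clock: 38.02
eef_pos: [0.5356, 0.334, 0.1552]
tool_rot: [-0.122, 0.993, 0.0, 0.0]
ft_force: [-0.8, -0.3, 1.5]
grip_width: 0.045
grasp_force: 61.5
```

{"api": "carry_out", "payload": {
  "increments": [5,0,0,0,0,5,0,0,0,0,6,0,0,0,0,7,0,0,0,0,8.5,0,0,0,0]
}}

```text
clock: 38.65
eef_pos: [0.5356, 0.3339, 0.1548]
tool_rot: [-0.122, 0.993, -0.0, -0.0]
ft_force: [0.1, -0.5, 0.5]
grip_width: 0.0845
grasp_force: 0.0
```

Run:
```python
from h import *
p,y,o=pose(); print(p,y,o["ft_force"],o["clock"],o["grip_width"])
c=look("scene",["tag_eye","tag","hook_mid"]); a=c["pixels"][150:270,170:310]; a=cv2.resize(a,None,fx=3,fy=3,interpolation=cv2.INTER_CUBIC)
c=bot.camera("wrist"); b=cv2.resize(c["pixels"][240:420,220:430],(420,360))
cv2.imwrite("pics/w13.png",np.hstack([a[:,:370],b]))
```

```text
[0.53562048 0.33394188 0.15476035] 1.8149644355328796 [ 0.06391157 -0.52867139  0.46658686] 38.65 0.08448418678515873
scene tag_eye p0.44 [0.6556 0.142  0.0094]
scene tag p0.75 [0.5353 0.3316 0.0992]
scene hook_mid p0.81 [0.5371 0.3384 0.1788]
```

View pics/w13.png

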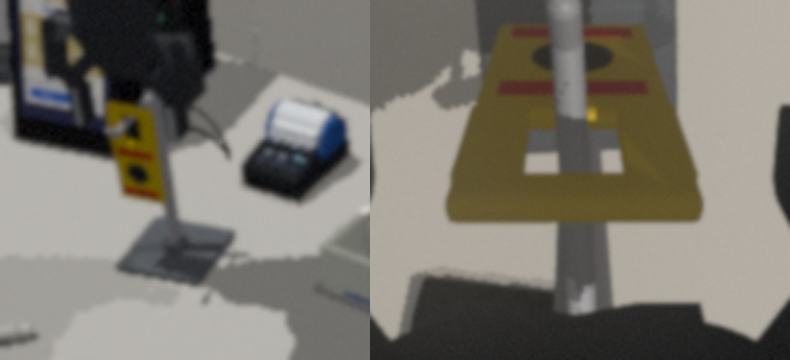

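The tag hangs on the hook and both fingers are clear of it. I rise and go to the lever.

{"api": "carry_out", "payload": {
  "increments": [8.5,0,0,-1,0,8.5,0,0,-2,0,8.5,0,0,-3,0,8.5,0,0,-3,0,8.5,0,0,-1,0]
}}

```text
clock: 39.52
eef_pos: [0.5366, 0.3346, 0.258]
tool_rot: [-0.122, 0.993, 0.001, 0.002]
ft_force: [0.2, -0.4, -1.0]
grip_width: 0.0852
grasp_force: 0.0
```

Run:
```python
from h import *
bot.camera("top")
p,y,o=pose(); print(p,y,o["clock"])
p,y=rows(p,y,[.60,-.29,.25],-.077,6,15)
```

```text
[0.53661284 0.33452738 0.25804176] 1.814989071597464 39.575
[6, 0.6, -4.14, 0.05, np.float64(0.126), 6, 0.07, -4.18, 0.05, np.float64(0.126), 6, -0.46, -4.16, 0.05, np.float64(0.126), 6, -0.97, -4.07, 0.05, np.float64(0.126), 6, -1.48, -3.92, 0.05, np.float64(0.126)]
[6, -1.96, -3.7, 0.06, np.float64(0.126), 6, -2.41, -3.42, 0.05, np.float64(0.126), 6, -2.82, -3.09, 0.06, np.float64(0.126), 6, -3.18, -2.72, 0.05, np.float64(0.126), 6, -3.5, -2.29, 0.06, np.float64(0.126)]
[6, -3.76, -1.84, 0.05, np.float64(0.126), 6, -3.96, -1.35, 0.06, np.float64(0.126), 6, -4.1, -0.84, 0.05, np.float64(0.127), 6, -4.18, -0.31, 0.06, np.float64(0.126), 6, -4.18, 0.22, 0.05, np.float64(0.127)]
  -> [ 0.6  -0.29  0.25] -0.077
```

{"api": "carry_out", "payload": {
  "increments": [6,0.6,-4.1,0,0.126,6,0.1,-4.2,0,0.126,6,-0.5,-4.2,0.1,0.126,6,-1,-4.1,0,0.126,6,-1.5,-3.9,0,0.126]
}}

```text
clock: 40.2
eef_pos: [0.5567, 0.1238, 0.2525]
tool_rot: [0.194, 0.981, -0.0, -0.001]
ft_force: [0.6, 0.4, 0.8]
grip_width: 0.0598
grasp_force: 0.0
```

{"api": "carry_out", "payload": {
  "increments": [6,-2,-3.7,0,0.126,6,-2.4,-3.4,0,0.126,6,-2.8,-3.1,0,0.126,6,-3.2,-2.7,0,0.126,6,-3.5,-2.3,0,0.126]
}}

```text
clock: 40.83
eef_pos: [0.5782, -0.084, 0.2525]
tool_rot: [0.488, 0.873, -0.0, -0.001]
ft_force: [-1.1, -0.8, 0.5]
grip_width: 0.0601
grasp_force: 0.0
```

{"api": "carry_out", "payload": {
  "increments": [5,-3.8,-1.8,0,0.126,5,-4,-1.4,0,0.126,5,-4.1,-0.8,0,0.126,5,-4.2,-0.3,0,0.126,5,-4.1,0.2,0,0.126]
}}

```text
clock: 41.45
eef_pos: [0.6001, -0.2922, 0.2523]
tool_rot: [0.735, 0.679, -0.0, -0.001]
ft_force: [-0.3, 1.0, -0.4]
grip_width: 0.0501
grasp_force: 0.0
```

```bash
cat >> h.py <<'E'
def lever():
    for n in ("scene","wrist"):
        c=look(n,["lever_tip","lever_pivot"],"lev_%s.png"%n,.4)
        P=cloud(c); h=cv2.cvtColor(c["pixels"],cv2.COLOR_BGR2HSV)
        m=((h[...,0]<8)|(h[...,0]>172))&(h[...,1]>130)&(c["range_z"]>0)
        q=P[m]; q=q[(abs(q[:,0]-.61)<.08)&(abs(q[:,1]+.324)<.05)&(q[:,2]>.14)]
        if len(q)>8: print(n,"red",len(q),np.percentile(q,[2,50,98],axis=0).round(4).tolist())
    return c
E
python3 - <<'E'
from h import *
for n in ("scene","top"): look(n,["tag_eye","tag","white_1","amber_1","tube_block"])
lever()
p,y,o=pose(); print(p,y,o["clock"],o["grip_width"])
E
```

```text
scene tag_eye p0.72 [0.535  0.3316 0.1706]
scene tag p0.71 [0.5333 0.3318 0.0925]
scene white_1 p0.89 [0.6531 0.1436 0.0088]
scene white_1 p0.72 [0.6509 0.0758 0.0051]
scene amber_1 p0.57 [ 0.6549 -0.0497  0.0098]
scene tube_block p0.56 [0.6456 0.0072 0.0122]
top tag_eye p0.56 [0.5344 0.3298 0.1726]
top tag p0.70 [0.5325 0.3317 0.0908]
top white_1 p0.80 [0.6539 0.1358 0.0071]
top white_1 p0.67 [0.6553 0.0746 0.0068]
top amber_1 p0.83 [ 0.6572 -0.052   0.0117]
top tube_block p0.88 [0.6525 0.0097 0.008 ]
scene lever_tip p0.57 [ 0.6103 -0.3254  0.184 ]
scene lever_pivot p0.78 [ 0.6119 -0.3229  0.1236]
scene red 166 [[0.6039, -0.341, 0.1616], [0.6078, -0.3254, 0.179], [0.6168, -0.3081, 0.1861]]
wrist lever_tip p0.84 [ 0.6109 -0.324   0.1876]
wrist red 784 [[0.6087, -0.3386, 0.1737], [0.614, -0.3202, 0.1843], [0.6193, -0.3059, 0.1858]]
[ 0.60057584 -0.29091815  0.25389113] -0.07488585935923812 42.35 0.05000397589153559
```

{"api": "carry_out", "payload": {
  "increments": [5,-1.6,0.7,0,0,5,-1.6,0.7,0,0,5,0,0,0,0,5,0,0,0,0,5,0,0,0,0]
}}

```text
clock: 42.98
eef_pos: [0.612, -0.3233, 0.254]
tool_rot: [0.733, 0.68, 0.0, -0.0]
ft_force: [-0.1, -0.5, -0.4]
grip_width: 0.0498
grasp_force: 0.0
```

Run:
```python
from h import *
p,y,o=pose(); print(p,y,o["clock"],o["grip_width"],o["joint_pos"].round(2))
for n in ("top","scene"):
    c=bot.camera(n); P=cloud(c); X,Y,Z=P[...,0],P[...,1],P[...,2]
    q=P[(np.hypot(X-.654,Y+.055)<.036)&(Z>.108)&(Z<.13)]
    if len(q): print(n,cv2.minAreaRect(q[:,:2].astype(np.float32)*1000),len(q),np.median(q[:,2]))
```

```text
[ 0.61202206 -0.32326955  0.25401318] -0.0744352993818542 42.975 0.049770245993466 [-0.49  0.66  0.71  1.62  0.    1.16]
top ((651.6881103515625, -52.611915588378906), (32.91883850097656, 33.48345947265625), 46.75779724121094) 175 0.1176343701269047
scene ((648.2352294921875, -52.28420639038086), (34.228843688964844, 32.90021896362305), 32.35662841796875) 119 0.11615836905351928
```

{"api": "carry_out", "payload": {
  "increments": [5,0,0,2.5,0,5,0,0,3.5,0,5,0,0,3,0,5,0,0,1.6,0,5,0,0,0.8,0]
}}

```text
clock: 43.7
eef_pos: [0.612, -0.3236, 0.1393]
tool_rot: [0.733, 0.68, -0.0, -0.0]
ft_force: [-0.3, -0.4, 0.4]
grip_width: 0.0501
grasp_force: 0.0
```

{"api": "carry_out", "payload": {
  "increments": [5,0,-0.6,0,0,5,0,-0.8,0,0,5,0,-0.8,0,0,5,0,-0.8,0,0,5,0,0,0,0]
}}

```text
clock: 44.32
eef_pos: [0.5843, -0.3221, 0.1416]
tool_rot: [0.733, 0.68, 0.002, 0.003]
ft_force: [5.9, 0.1, 0.5]
grip_width: 0.0501
grasp_force: 2.5
```

Run:
```python
from h import *
p,y,o=pose(); print(p,y,o["clock"],o["grip_width"],o["ft_force"])
lever()
```

```text
[ 0.58426387 -0.32213494  0.14156722] -0.07472044378294546 44.325 0.05005226116526217 [5.94660474 0.06112385 0.47293825]
scene lever_tip p0.42 [ 0.5878 -0.3245  0.1812]
scene lever_pivot p0.86 [ 0.6105 -0.325   0.1225]
scene red 67 [[0.5521, -0.3402, 0.1501], [0.5861, -0.3334, 0.1732], [0.6051, -0.3266, 0.2058]]
wrist lever_tip p0.89 [ 0.5911 -0.3187  0.1796]
wrist lever_pivot p0.65 [ 0.6167 -0.317   0.1222]
wrist red 4230 [[0.5858, -0.3372, 0.164], [0.5934, -0.3177, 0.1783], [0.6028, -0.3043, 0.181]]
```

{"api": "carry_out", "payload": {
  "increments": [5,0,-0.5,0,0,5,0,-0.5,0,0,5,0,-0.3,0,0,5,0,0,0,0,5,0,0,0,0]
}}

```text
clock: 45.25
eef_pos: [0.5747, -0.3216, 0.1436]
tool_rot: [0.733, 0.681, 0.004, 0.006]
ft_force: [9.9, 0.7, 2.0]
grip_width: 0.0499
grasp_force: 4.8
```

Run:
```python
from h import *
p,y,o=pose(); print(p,y,o["clock"],o["grip_width"],o["ft_force"])
lever()
```

```text
[ 0.57472773 -0.32164415  0.14358109] -0.07361305596573986 45.25 0.04985354050080315 [9.94742492 0.74189935 1.95451709]
scene lever_tip p0.48 [ 0.5723 -0.3221  0.1702]
scene lever_pivot p0.69 [ 0.6102 -0.3229  0.1217]
scene red 60 [[0.5414, -0.3391, 0.1538], [0.5736, -0.3315, 0.1689], [0.5976, -0.3231, 0.1987]]
wrist lever_tip p0.87 [ 0.5752 -0.3185  0.1698]
wrist lever_pivot p0.65 [ 0.6211 -0.3195  0.1244]
wrist red 4418 [[0.5728, -0.3367, 0.158], [0.582, -0.3176, 0.1687], [0.5932, -0.3035, 0.173]]
```

{"api": "carry_out", "payload": {
  "increments": [5,0,-0.3,0,0,5,0,-0.3,0,0,5,0,0,0,0,5,0,0,0,0,5,0,0,0,0]
}}

```text
clock: 46.18
eef_pos: [0.5724, -0.3217, 0.1456]
tool_rot: [0.732, 0.681, 0.006, 0.01]
ft_force: [17.5, -0.5, 3.3]
grip_width: 0.0501
grasp_force: 7.7
```

Run:
```python
from h import *
p,y,o=pose(); print(p,y,o["clock"],o["grip_width"],o["ft_force"])
lever()
```

```text
[ 0.57240345 -0.3217353   0.14556065] -0.07255744226159538 46.175 0.05014769964500828 [17.52690442 -0.53413933  3.34651922]
scene lever_tip p0.45 [ 0.5714 -0.3179  0.1712]
scene lever_pivot p0.77 [ 0.6137 -0.3226  0.1269]
scene red 61 [[0.5387, -0.3394, 0.1559], [0.5737, -0.3315, 0.1695], [0.5949, -0.3247, 0.1973]]
wrist lever_tip p0.64 [ 0.5767 -0.3207  0.1741]
wrist lever_pivot p0.76 [ 0.6154 -0.3198  0.1247]
wrist red 4248 [[0.5727, -0.3368, 0.1578], [0.5817, -0.3175, 0.1687], [0.5931, -0.3035, 0.1729]]
```

Between the last two pushes the force rose but the paddle did not move, so the lever is at its off stop. I lift out, close the fingers and push from the front side.

{"api": "carry_out", "payload": {
  "increments": [5,0,0.6,0,0,5,0,0,-2,0,5,0,0,-3,0,5,0,0,-3,0,5,0,0,-2,0]
}}

```text
clock: 47.1
eef_pos: [0.5689, -0.321, 0.2424]
tool_rot: [0.733, 0.68, 0.0, 0.001]
ft_force: [-0.4, -0.2, -0.3]
grip_width: 0.0502
grasp_force: 0.0
```

{"api": "carry_out", "payload": {
  "increments": [0,0,-1.2,0,0,0,0,-1.2,0,0,0,0,-1,0,0,0,0,0,0,0,0,0,0,0,0]
}}

```text
clock: 47.72
eef_pos: [0.5354, -0.3182, 0.24]
tool_rot: [0.733, 0.68, 0.0, 0.0]
ft_force: [0.6, 0.6, 0.0]
grip_width: 0.0003
grasp_force: 0.0
```

Run:
```python
from h import *
p,y,o=pose(); print(p,y,o["clock"],o["grip_width"],o["ft_force"])
lever()
```

```text
[ 0.53544138 -0.31823428  0.23997828] -0.07500176230478285 47.725 0.00028776862171059245 [0.61041727 0.62814267 0.00242011]
scene lever_tip p0.53 [ 0.5744 -0.323   0.1695]
scene lever_tip p0.50 [0.5395 0.339  0.1784]
scene lever_pivot p0.68 [ 0.6129 -0.3192  0.1225]
scene red 89 [[0.5691, -0.339, 0.1567], [0.5739, -0.3253, 0.1696], [0.5786, -0.3057, 0.1738]]
wrist lever_tip p0.92 [ 0.576  -0.3204  0.1684]
wrist lever_pivot p0.89 [ 0.6147 -0.3199  0.1214]
wrist red 1426 [[0.5725, -0.337, 0.1591], [0.5805, -0.3192, 0.1693], [0.5928, -0.3039, 0.1731]]
```

{"api": "carry_out", "payload": {
  "increments": [0,0,0,3,0,0,0,0,3,0,0,0,0,2.5,0,0,0,0,1,0,0,0,0,0,0]
}}

```text
clock: 48.65
eef_pos: [0.5352, -0.318, 0.1443]
tool_rot: [0.733, 0.68, -0.0, -0.001]
ft_force: [-0.1, -0.2, 0.2]
grip_width: -0.0001
grasp_force: 0.0
```

{"api": "carry_out", "payload": {
  "increments": [0,0,1,0,0,0,0,1.2,0,0,0,0,1.2,0,0,0,0,1.2,0,0,0,0,1,0,0]
}}

```text
clock: 49.28
eef_pos: [0.5923, -0.323, 0.1477]
tool_rot: [0.733, 0.68, 0.0, 0.001]
ft_force: [-3.3, 1.6, 11.2]
grip_width: 0.0001
grasp_force: 7.1
```

{"api": "carry_out", "payload": {
  "increments": [0,0,0.8,0,0,0,0,0.6,0,0,0,0,0.4,0,0,0,0,0,0,0,0,0,0,0,0]
}}

```text
clock: 49.9
eef_pos: [0.6096, -0.3235, 0.1443]
tool_rot: [0.733, 0.68, 0.0, 0.0]
ft_force: [-1.0, -0.1, -0.1]
grip_width: -0.0002
grasp_force: 0.1
```

Run:
```python
from h import *
p,y,o=pose(); print(p,y,o["clock"],o["grip_width"],o["ft_force"])
lever()
```

```text
[ 0.60958237 -0.32354817  0.14428849] -0.0747676310875851 49.9 -0.00017989294734351753 [-0.96712587 -0.11099767 -0.14390212]
scene lever_tip p0.58 [ 0.6347 -0.3283  0.1806]
scene lever_pivot p0.96 [ 0.6112 -0.3238  0.123 ]
scene red 48 [[0.6147, -0.3427, 0.1633], [0.6247, -0.3382, 0.1735], [0.6327, -0.3337, 0.1894]]
wrist lever_pivot p0.86 [ 0.616  -0.3204  0.1201]
wrist red 2421 [[0.6251, -0.3231, 0.1631], [0.6318, -0.312, 0.1766], [0.6414, -0.3071, 0.1823]]
```

{"api": "carry_out", "payload": {
  "increments": [0,0,0.5,0,0,0,0,0.4,0,0,0,0,0.3,0,0,0,0,0.2,0,0,0,0,0,0,0]
}}

```text
clock: 50.82
eef_pos: [0.621, -0.3245, 0.1436]
tool_rot: [0.733, 0.68, -0.002, -0.002]
ft_force: [-6.0, 1.3, 0.9]
grip_width: 0.0003
grasp_force: 2.3
```

Run:
```python
from h import *
p,y,o=pose(); print(p,y,o["clock"],o["grip_width"],o["ft_force"])
lever()
```

```text
[ 0.62096409 -0.32451819  0.14363623] -0.0755567028089671 50.825 0.00033293560448803 [-5.97862598  1.29183959  0.86489669]
scene lever_tip p0.71 [0.6533 0.0469 0.0024]
scene lever_tip p0.59 [ 0.6508 -0.3262  0.1715]
scene lever_pivot p0.78 [ 0.6116 -0.3219  0.125 ]
scene red 40 [[0.6244, -0.3425, 0.1575], [0.6394, -0.3382, 0.1668], [0.6468, -0.3338, 0.1858]]
wrist lever_tip p0.88 [ 0.6554 -0.3273  0.1716]
wrist lever_tip p0.65 [ 0.6152 -0.3185  0.1204]
wrist lever_pivot p0.63 [ 0.6169 -0.3225  0.1225]
wrist red 3078 [[0.6373, -0.3292, 0.1567], [0.646, -0.316, 0.1669], [0.6571, -0.3081, 0.1732]]
```

{"api": "carry_out", "payload": {
  "increments": [0,0,0.4,0,0,0,0,0.4,0,0,0,0,0.2,0,0,0,0,0,0,0,0,0,0,0,0]
}}

```text
clock: 51.75
eef_pos: [0.6223, -0.3247, 0.1436]
tool_rot: [0.734, 0.679, -0.007, -0.009]
ft_force: [-27.7, 4.9, 10.2]
grip_width: -0.0001
grasp_force: 13.7
```

Run:
```python
from h import *
p,y,o=pose(); print(p,y,o["clock"],o["grip_width"],o["ft_force"])
lever()
```

```text
[ 0.62226167 -0.32466606  0.1436273 ] -0.07795002578882669 51.75 -0.00011168292151656005 [-27.7404835    4.8974493   10.18425877]
scene lever_tip p0.60 [ 0.6545 -0.326   0.1702]
scene lever_pivot p0.64 [ 0.6138 -0.3204  0.1242]
scene red 43 [[0.622, -0.3423, 0.1556], [0.6391, -0.3381, 0.1646], [0.6481, -0.3343, 0.1879]]
wrist lever_tip p0.74 [ 0.6566 -0.3245  0.1729]
wrist lever_pivot p0.91 [ 0.6187 -0.3208  0.1206]
wrist red 3027 [[0.638, -0.3289, 0.1567], [0.6468, -0.3159, 0.1669], [0.6579, -0.3081, 0.1728]]
```

At the stop: the force rose to 28 N with no further motion. I back off, rise and do a final check.

{"api": "carry_out", "payload": {
  "increments": [0,0,-1,0,0,0,0,-1.5,0,0,0,0,-1.5,0,0,0,0,0,-3,0,0,0,0,-4,0]
}}

```text
clock: 52.68
eef_pos: [0.5928, -0.3222, 0.2143]
tool_rot: [0.733, 0.68, -0.0, -0.001]
ft_force: [0.3, -0.7, 0.7]
grip_width: 0.0002
grasp_force: 0.0
```

{"api": "carry_out", "payload": {
  "increments": [0,0,-2,-2,0,0,0,-2,0,0,0,0,0,0,0,0,0,0,0,0,0,0,0,0,0]
}}

```text
clock: 53.3
eef_pos: [0.5539, -0.3194, 0.2342]
tool_rot: [0.733, 0.68, 0.0, -0.0]
ft_force: [0.9, 0.2, -0.3]
grip_width: -0.0003
grasp_force: 0.0
```

Run:
```python
from h import *
lever()
for n in ("scene","top"): look(n,["tag_eye","tag","white_1","amber_1","tube_block"],n+"_end.png")
print(bot.get_obs()["clock"])
```

```text
scene lever_tip p0.58 [ 0.6534 -0.0504  0.0107]
scene lever_tip p0.52 [ 0.6523 -0.3274  0.1731]
scene red 159 [[0.6335, -0.3424, 0.153], [0.6411, -0.3276, 0.1647], [0.6519, -0.3118, 0.1736]]
wrist lever_tip p0.87 [ 0.6586 -0.3245  0.1714]
wrist lever_pivot p0.81 [ 0.6167 -0.3188  0.1205]
wrist lever_pivot p0.56 [ 0.6523 -0.3274  0.1721]
wrist red 1986 [[0.6368, -0.3415, 0.1567], [0.6452, -0.3241, 0.1671], [0.6556, -0.3084, 0.1731]]
scene tag_eye p0.62 [0.5335 0.3365 0.1701]
scene tag p0.92 [0.5341 0.3279 0.097 ]
scene tag p0.68 [ 0.5752  0.3511 -0.0023]
scene white_1 p0.91 [0.6548 0.1439 0.0122]
scene white_1 p0.78 [0.6487 0.0753 0.0057]
scene amber_1 p0.85 [ 0.6562 -0.0504  0.0111]
scene amber_1 p0.75 [ 0.6083 -0.3243 -0.001 ]
scene tube_block p0.61 [0.6437 0.0087 0.0139]
top tag_eye p0.50 [0.5335 0.3293 0.1734]
top tag_eye p0.36 [ 0.606  -0.3275  0.0011]
top tag p0.79 [0.5343 0.3308 0.0935]
top white_1 p0.73 [0.6501 0.0771 0.0091]
top white_1 p0.71 [0.6509 0.1347 0.0086]
top white_1 p0.41 [0.5751 0.3495 0.0018]
top amber_1 p0.71 [ 0.6567  0.0424 -0.0021]
top amber_1 p0.66 [0.5337 0.3292 0.0914]
top amber_1 p0.56 [ 0.656  -0.0537  0.0105]
top tube_block p0.97 [0.6497 0.0113 0.0076]
54.2
```

View pics/scene_end.png

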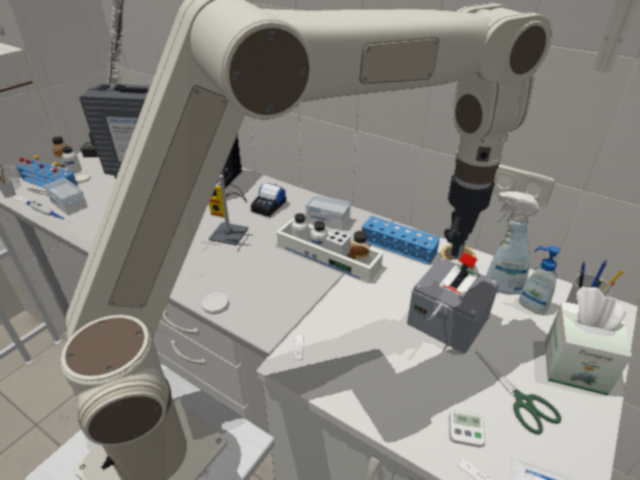

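The four items stand in the well around (330,240), the tag hangs at (215,200) and the lever is on at (467,260). There are bottle-like things at the far left, around (62,152), that the arm hid before, so I check them.

Run:
```python
from h import *
c=bot.camera("scene"); P=cloud(c)
for v,u in ((143,58),(150,58),(157,68),(165,68),(172,45)): print((u,v),P[v,u].round(3))
for n in ("amber_1","white_1"):
    for d in bot.place_of(c,n): print(n,round(d["p"],2),w(d["xyz"],c).round(3))
a=cv2.resize(c["pixels"][120:230,0:140],None,fx=5,fy=5,interpolation=cv2.INTER_CUBIC); cv2.imwrite("pics/far.png",a)
```

```text
(58, 143) [0.559 1.122 0.095]
(58, 150) [0.547 1.114 0.075]
(68, 157) [0.544 1.056 0.065]
(68, 165) [0.537 1.063 0.035]
(45, 172) [0.447 1.043 0.055]
amber_1 0.75 [ 0.652 -0.05   0.01 ]
white_1 0.95 [0.656 0.141 0.011]
white_1 0.93 [0.648 0.078 0.005]
```

View pics/far.png

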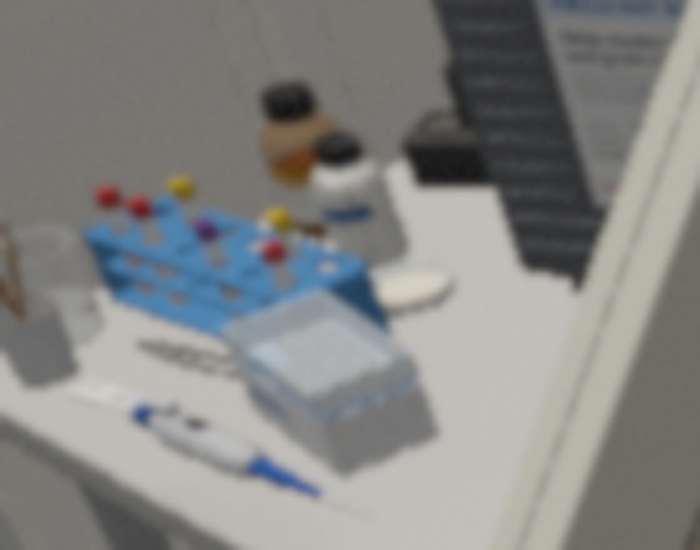

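The far pair (amber and white, at about (0.55, 1.1) m) is well out of reach. With it the bottle count would be five, against the stated 3 to 4, so it is scenery. I hand in.

```bash
python3 -c "
from workcell import bot
print(bot.job_done())"
```

```text
the job is handed in; nothing more can be done
None
```

I handed the job in at about 54 s; no verdict came back, but my last look showed the three bottles and the tube block upright in the well, the tag hanging on the parking hook, and the lever pushed to its off stop, then thrown and left on.

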